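# Clear up after pruning: offcuts out, pots together, empty tray on the pile

## Task

Clear up the pruning bench. First put all three branch offcuts (the two on the board and the one lying across the empty spare tray) into the white scrap tub; then move the pot that stands alone in the short two-cell tray into the free cell of the long three-cell tray; finally stack the emptied short tray squarely on top of the spare tray. Keep the pots upright and leave the tools, bottles and jar where they are.

Things in the scene. Friction and masses are not known exactly. Their poses are not given: they have to be found in the camera images.
- offcut_s_mid (a point): Centre of the short branch offcut, a dark chunky stick 60 long x 28 wide x 26 high mm with pale sawn ends, lying on the board with its underside 13 mm below this point. x along its length, y across, z up. A low knot on top (4 mm).
- offcut_m_mid (a point): Centre of the middle branch offcut, as the short one but 75 mm long; also lies on the board.
- offcut_l_mid (a point): Centre of the long branch offcut, 100 mm long, same 28 x 26 mm section. It lies across the spare tray, right on top of that tray's cross wall and along it, about 44 mm plus 13 mm above the table; there is room for a finger down into the open cell on either side.
- tub: White open plastic scrap tub, 220 (x) x 150 (y) x 90 mm high, walls 5 mm (rim mouldings stand out 6 mm on the two long sides), standing fixed on the table. Origin at the centre of its underside, z up, x along its long side.
- long_tray_mid (a point): Centre (half-way up, 16 mm above its underside) of the long wooden pot tray, 220 mm long (x), loose on the table. 32 mm high, 76 wide; bottom 5 thick, side walls 8, ends and cross walls 10 thick, all equally high; cells 60 x 60 mm. Three cells in a row, centred at x = -70, 0 and +70 mm; the cells at -70 and 0 hold pots, the one at +70 is free.
- free_cell (a point): Centre of the free cell of the long tray, on its floor (5 mm above the tray's underside). Axes as the tray.
- short_tray_mid (a point): Centre (16 mm above its underside) of the short wooden pot tray, 150 mm long (x), loose. 32 mm high, 76 wide; bottom 5 thick, side walls 8, ends and cross walls 10 thick, all equally high; cells 60 x 60 mm. Cells centred at x = -35 and +35 mm; the one at +35 holds the pot to move. The cross wall runs along y through this point, 10 mm thick in x, top 16 mm above it; emptied, the tray can be carried by it from above. 0.15 to 0.3 kg.
- spare_tray_mid (a point): Centre (half-way up) of the empty spare tray, same as the short tray, lying on the board (12 mm thick). Its top rim is 16 mm above this point; a tray stacked squarely on it has its own centre 32 mm above this point, long sides in line (either way round).
- pot_a_collar (a point): Middle of the collar of a round black plastic pot in the long tray's cell at x = -70 mm; it stays there. Same pot as pot_c.
- pot_b_collar (a point): Middle of the collar of a round black plastic pot in the long tray's middle cell; it stays there. Same pot as pot_c.
- pot_c_collar (a point): The pot to move, in the short tray: round, black plastic, 64 mm high, foot 40 mm across, widening to a straight collar 54 mm across over its top 22 mm. This point is on its axis, mid-collar, 53 mm above its underside: grip the collar here, clear of the tray walls. z up. A green seedling stands about 27 mm above the rim (does not obstruct). 0.1 to 0.17 kg.
- tweezers: Bystander: steel tweezers, 120 x 14 x 8 mm, lying on the board between the two short offcuts. Origin at the centre of the underside, x along its length.
- cutters: Bystander: dark steel branch cutters about 145 mm long, 14 mm high, on the table beyond the trays. Origin under the pivot; x towards the jaws.
- brown_bottle: Bystander: small brown bottle, 42 mm across, 85 mm high. Origin at the centre of its underside.
- white_bottle: Bystander: white bottle, 60 mm across, 150 mm high. Origin at the centre of its underside.
- jar: Bystander: glass jar, 72 mm across, 85 mm high. Origin at the centre of its underside.
Not all that is in view belongs to the job. Leave any orange look-alike of the part that bears short_tray_mid alone.

How it is judged:
By the outcome, as a careful person would: the job done as asked, in the order asked, and still so for the second after the job is handed in, with the robot touching nothing.
It also fails if it takes over 72 s, if anything falls off the work surface, if the arm or the gripper's body presses on something with over 40 N, if the wrist force passes 120 N, or if a joint passes its speed limit or range.

## Robot

A 6-joint arm with a two-finger parallel gripper is mounted at the origin on the work surface. World frame = base frame: x ahead of the robot, y to its left, z up, the work surface at z = 0. Lengths are in m, angles in rad, forces in N, time in s.
With the tool pointing down it reaches from about 0.3 to 0.825 m from the base axis. Payload 5.4 kg.
Tool frame: the origin (TCP) lies at the very end of the fingers, on their centre line; the grasp point (between the pads) lies 19 mm behind it; x points along the fingers, y is the direction in which the jaws open and shut, and the axes are right-handed (so a half turn about x gives the same grasp; the last joint's range is limited). The gripper opens to 92 mm and grips with 3 to 60 N. Pads are 20 mm wide; open, the fingers measure 128 mm over their backs; the gripper's body (75 mm by 189 mm) begins 69 mm behind the grasp point.
Start: joints at [1.009, 0.158, 1.597, -0, 1.386, -0.21], TCP at [0.198, 0.54, 0.215] pointing down, gripper open.
Joint ranges: [-2.91, 2.91], [-0.94, 2.29], [0.18, 2.7], [-1.29, 4.43], [0.17, 2.64], [-3, 3]. Speed limits (rad/s): [2.57, 2.57, 3.14, 3.14, 3.14, 3.14].

## Interface

Orientations are given as a 3x3 rotation matrix whose columns are the frame's x, y, z axes.
In Python, from station import r gives the robot as it stands. The module is installed in compiled form; this text tells all that it offers.
- The arm moves only by the tool play_rows, never from a script. Its argument "commands" is a list of rows, each an object of numbers: "x", "y", "z": the shift along the tool's x, y, z in mm; "yaw": the turn about the tool's x in rad. A call has 1 to 20 rows; each row shifts and turns the commanded pose from where the row before left it, along the tool's axes as they then stand; what a row does not reach is not made up. A row lasts 1/10 s, in which the tool goes at most 50 mm and 8.59 degrees, less where a joint would pass 70% of its speed; a pose out of reach is approached as far as the arm can. A call with a gripper value outside its range is refused whole. "claw" is the opening, from 0 (shut) to 1 (fully open), set as the call begins (left out, the last holds). The fingers move at their own pace and stop on an object; "newtons" is the grip in N (left out, the last holds). Time passes only in rows, so rows that do not move let the fingers close. It gives the time, the measured TCP pose, the force and the opening at its end, in the units of the state.
- r.get_state(): the state, without advancing time (a new reading comes with each control period).
- r.capture(name): name is "side" or "top" or "wrist"; returns a dict with "color" (384x512x3 uint8, red, green, blue), "depth" (384x512 float32, m along the optical axis (not along the pixel's ray), 0 where there is no reading), "fx", "fy", "cx", "cy" (pixels), "position" and "orientation" of the camera in the world. Camera axes: x right, y down, z forward; pixel columns grow to the right and rows downward; lengths in m; the calibration is good to about 2 mm. The wrist camera is an equidistant fisheye: a pixel r from the principal point sees the ray r / f radians off the axis. A picture is of the moment at which its call begins.
- r.close_job(): hands the job in, once; it reports no verdict.
The state is a dict: "clock": time; "joint_pos": joint angles; "qd": joint speeds; "effort": joint torques, N m; "eef_pos": TCP position; "tcp_rot": TCP orientation; "contact_force": force on the tool from outside, world axes, zero at the start; "ft_torque": the same for the moment, N m; "gripper_width": finger opening in m.
Only numpy, scipy, OpenCV 4.12 (cv2) and the standard library are available. Lean on these libraries where they do the work, as an engineer would, in place of code of your own. Each camera call takes 0.05 s, during which the arm holds its last target.

## Working session

There is one attempt and no reset: what is moved stays moved. The work goes in short steps, Python scripts to look and compute and a tool call to move; the robot and the scene stay as the last step left them, time stands still between calls to the robot, and variables do not carry over. Pictures are saved under pics/ and viewed, and the job is handed in when it is done.

Besides the shell and the picture viewer there is one more tool, called after "Call:" in YAML: its name, and indented under it one key for each argument. play_rows: Moves the arm, as the interface text tells. Its arguments: {"type":"object","properties":{"commands":{"type":"array","items":{"type":"object","properties":{"x":{"type":"number"},"y":{"type":"number"},"z":{"type":"number"},"yaw":{"type":"number"}}}},"claw":{"type":"number"},"newtons":{"type":"number"}},"required":["commands"]}

```bash
mkdir -p pics; ls; cat > h.py <<'E'
import numpy as np,cv2,pickle
from station import r
def cap(n,tag):
    c=r.capture(n); pickle.dump(c,open(f'{tag}.pkl','wb'))
    cv2.imwrite(f'pics/{tag}.png',cv2.cvtColor(c['color'],cv2.COLOR_RGB2BGR)); return c
def load(tag): return pickle.load(open(f'{tag}.pkl','rb'))
E
python3 - <<'E'
from h import *
for n in ['side','top','wrist']:
    c=cap(n,n+'0'); print(n,c['fx'],c['fy'],c['cx'],c['cy'],c['position'],np.round(c['orientation'],4).tolist())
s=r.get_state()
for k in s: print(k,np.round(s[k],4).tolist())
E
```

```text
pics
side 436.85343016580737 436.85343016580737 260.5983420706491 189.93275936639708 [-0.13499812 -0.61247914  1.040854  ] [[0.677, -0.5413, 0.4987], [-0.736, -0.4933, 0.4637], [-0.005, -0.681, -0.7323]]
top 352.12611981987675 352.12611981987675 255.33712935078182 181.65018294985217 [0.43191085 0.01489825 1.2078097 ] [[0.0292, -0.997, 0.0717], [-0.9995, -0.03, -0.0099], [0.012, -0.0714, -0.9974]]
wrist 297.3186396354542 297.3186396354542 253.77621712597326 191.287671706832 [0.13055176 0.56578481 0.38377918] [[0.3448, 0.9072, 0.2412], [0.9387, -0.3327, -0.0904], [-0.0018, 0.2576, -0.9662]]
clock 0.15
joint_pos [1.0089, 0.1589, 1.5979, 0.0, 1.3862, -0.2101]
qd [-0.0002, -0.0012, -0.0043, -0.0009, -0.001, 0.0002]
effort [-0.0003, -38.5913, -32.2436, 0.0701, 0.035, -0.0001]
eef_pos [0.1979, 0.5394, 0.2139]
tcp_rot [[-0.0008, 0.3446, 0.9388], [-0.0012, 0.9388, -0.3446], [-1.0, -0.0014, -0.0003]]
contact_force [0.731, -0.14, -0.2796]
ft_torque [-0.043, 0.0113, -0.0284]
gripper_width 0.0921
```

View pics/top0.png

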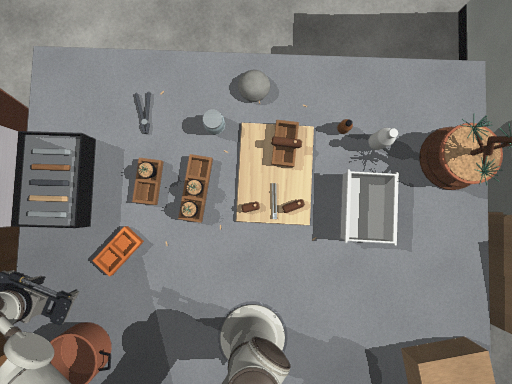

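View pics/side0.png

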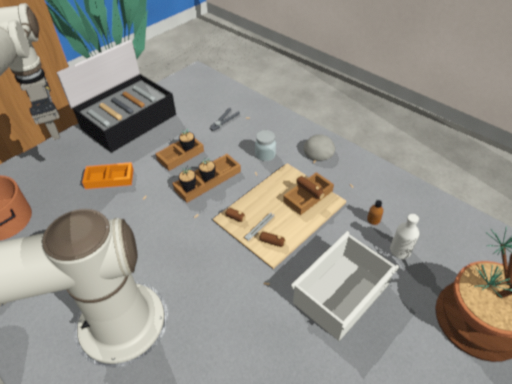

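```bash
python3 - <<'E'
from h import *
c=load('top0'); im=cv2.imread('pics/top0.png')
cv2.imwrite('pics/top0a.png',cv2.resize(im[40:330,90:470],(760,580),interpolation=cv2.INTER_CUBIC))
E
```

```text
(no output)
```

View pics/top0a.png

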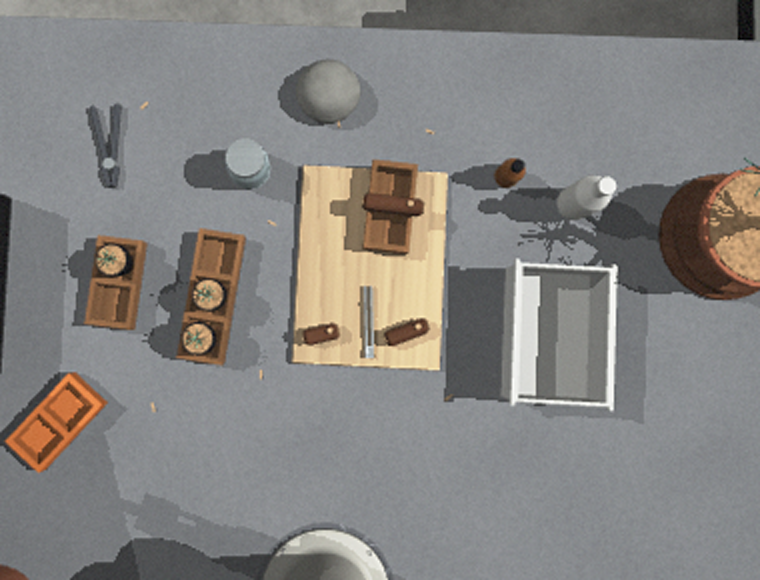

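The pictures show the trays at (147,181), (196,188) and the spare at (285,143), offcuts at (250,207), (292,206), (287,143), and the tub at (372,207). The orange decoy is at (117,250). I'll measure from depth next.

```bash
cat >> h.py <<'E'
def world(c):
    h,w=c['depth'].shape; u,v=np.meshgrid(np.arange(w),np.arange(h)); d=c['depth']
    P=np.stack([(u-c['cx'])/c['fx']*d,(v-c['cy'])/c['fy']*d,d],-1)
    return P@np.array(c['orientation']).T+np.array(c['position'])
def ray(c,uv,z):
    uv=np.atleast_2d(np.asarray(uv,float)); D=np.c_[(uv[:,0]-c['cx'])/c['fx'],(uv[:,1]-c['cy'])/c['fy'],np.ones(len(uv))]@np.array(c['orientation']).T
    p=np.array(c['position']); return (p+D*((z-p[2])/D[:,2])[:,None])[:,:2]
def rect(c,mask,z):
    n,l,st,ce=cv2.connectedComponentsWithStats(mask.astype(np.uint8)); out=[]
    for i in range(1,n):
        if st[i,4]<25: continue
        v,u=np.nonzero(l==i); e=.5
        pts=np.concatenate([np.c_[u+a,v+b] for a in(-e,e) for b in(-e,e)])
        X=ray(c,pts,z).astype(np.float32)*1000
        (cx,cy),(w,h),a=cv2.minAreaRect(X)
        if w<h: w,h,a=h,w,a+90
        out.append((st[i,:5].tolist(),round(cx,1),round(cy,1),round(w,1),round(h,1),round((a+90)%180-90,1)))
    return out
E
python3 - <<'E'
from h import *
c=load('top0'); W=world(c); z=W[...,2]
hsv=cv2.cvtColor(c['color'],cv2.COLOR_RGB2HSV)
print('table z',np.median(z[230:300,180:220]),'board',np.median(z[160:180,245:268]))
for v,u in [(207,250),(206,292),(143,287),(183,147),(176,198),(195,205),(125,283),(181,348),(170,137),(188,153)]: print(u,v,hsv[v,u],np.round(W[v,u],4))
B=np.zeros(z.shape,bool)
def box(u0,u1,v0,v1):
    b=B.copy(); b[v0:v1,u0:u1]=1; return b
print('offc s,m',rect(c,(z>.022)&box(238,312,190,222),.034))
print('offc l',rect(c,(z>.058)&box(260,312,120,170),.066))
wood=(hsv[...,0]<25)&(hsv[...,1]>70)
print('long',rect(c,(z>.02)&(z<.04)&box(172,220,145,230),.032))
print('short',rect(c,(z>.02)&(z<.04)&box(125,168,150,212),.032))
print('spare',rect(c,(z>.034)&(z<.055)&box(262,306,112,172),.044))
print('tub',rect(c,(z>.08)&(z<.1)&box(335,405,160,250),.09))
print('pots',rect(c,(z>.048)&(z<.075)&box(125,220,145,230),.065))
print('orange?',rect(c,(z>.02)&(z<.04)&box(85,150,220,285),.032))
cv2.imwrite('pics/z.png',cv2.resize(np.clip(z*2000,0,255).astype(np.uint8)[100:260,90:420],None,fx=2.4,fy=2.4,interpolation=cv2.INTER_NEAREST))
E
```

```text
table z -4.063985988467245e-05 board 0.012122702140826225
250 207 [ 10 122 109] [0.4313 0.0185 0.0368]
292 206 [ 10 115 106] [ 0.4386 -0.1203  0.0409]
287 143 [ 11 115 106] [ 0.6436 -0.0962  0.0691]
147 183 [ 11 108  71] [0.5026 0.372  0.0058]
198 176 [ 13 127 157] [0.5292 0.1948 0.0368]
205 195 [ 13 120 123] [0.4667 0.1694 0.0342]
283 125 [ 10 103  62] [ 0.7143 -0.0858  0.0213]
348 181 [ 30   3 244] [ 0.5233 -0.2923  0.0887]
137 170 [13 94 84] [0.5437 0.4003 0.0302]
153 188 [ 15 119  86] [0.4861 0.3504 0.0073]
offc s,m [([282, 199, 23, 14, 190], 440.2, -124.4, 81.7, 31.8, -67.9), ([241, 202, 19, 12, 150], 431.3, 17.2, 66.1, 35.4, -74.3)]
offc l [([271, 136, 32, 12, 261], 648.1, -94.3, 105.9, 32.5, 84.6)]
long [([178, 154, 34, 68, 587], 490.8, 203.7, 223.8, 81.5, -7.4)]
short [([132, 157, 30, 48, 442], 509.4, 364.9, 154.0, 83.1, -5.0)]
spare [([275, 120, 24, 19, 150], 696.9, -95.9, 80.1, 61.1, 85.7), ([272, 145, 24, 22, 162], 606.2, -88.2, 79.9, 67.6, 85.4)]
tub [([345, 169, 54, 76, 806], 443.7, -367.4, 235.0, 168.4, -1.8)]
pots [([138, 162, 18, 17, 211], 541.4, 358.3, 58.7, 55.5, -88.2), ([186, 179, 17, 17, 205], 490.7, 202.0, 55.4, 55.1, 2.3), ([181, 201, 17, 17, 207], 419.2, 215.1, 54.9, 54.8, 2.3)]
orange? [([93, 226, 49, 50, 516], 275.8, 450.7, 157.8, 82.6, -41.0)]
```

View pics/z.png

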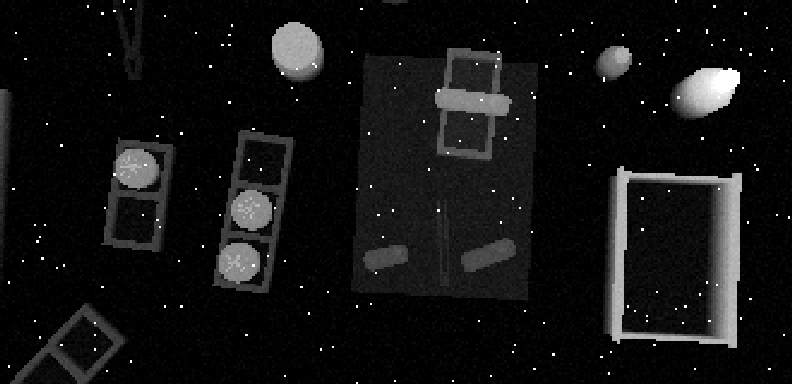

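View pics/wrist0.png

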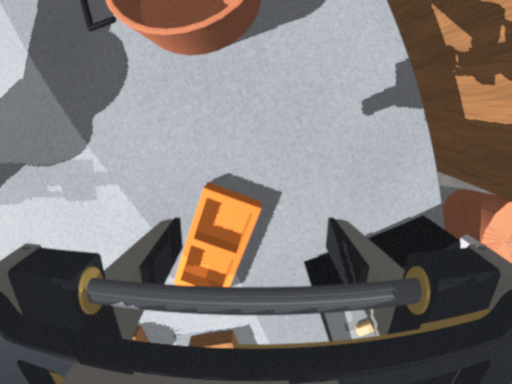

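```bash
cat >> h.py <<'E'
def to(x,y,z,th):
    "mm, deg (jaw direction). prints yaw first, then shift in tool axes after the yaw"
    s=r.get_state(); p=np.array(s['eef_pos'])*1000; R=np.array(s['tcp_rot'])
    t0=np.degrees(np.arctan2(R[1,1],R[0,1])); d=(t0-th+90)%180-90
    a=np.radians(t0-d); Y=np.array([np.cos(a),np.sin(a)]); Z=np.array([np.sin(a),-np.cos(a)])
    D=np.array([x,y])-p[:2]
    print('at',np.round(p,1),'th',round(t0,2),'yaw',round(np.radians(d),4),'then x',round(p[2]-z,1),'y',round(D@Y,1),'z',round(D@Z,1),
     'F',np.round(s['contact_force'],1),'w',round(s['gripper_width']*1000,1),'t',round(s['clock'],2))
E
python3 -c "
from h import *
to(431.3,17.2,100,16)"
```

```text
at [197.9 539.4 213.9] th 69.84 yaw 0.9398 then x 113.9 y 80.4 z 566.3 F [ 0.7 -0.1 -0.3] w 92.1 t 0.15
```

Call:
play_rows:
  commands:
    - {"yaw": 0.134}
    - {"yaw": 0.134}
    - {"yaw": 0.134}
    - {"yaw": 0.134}
    - {"yaw": 0.134}
    - {"yaw": 0.134}
    - {"yaw": 0.134}
    - {"z": 40,"y": 5}
    - {"z": 40,"y": 5}
    - {"z": 40,"y": 5}
    - {"z": 40,"y": 5}
    - {"z": 40,"y": 5}
    - {"z": 40,"y": 5}
    - {"z": 40,"y": 5}
    - {"z": 40,"y": 5}
    - {"z": 40,"y": 5}
    - {"z": 40,"y": 5}
    - {"z": 40,"y": 5}
    - {"z": 40,"y": 5}
    - {"z": 40,"y": 10}
  claw: 0.6
  newtons: 25

```text
invalid input
```

Call:
play_rows:
  commands:
    - {"z": 23,"y": 5,"x": 20}
    - {"y": 5,"z": 23,"x": 30}
    - {"x": 20}
    - {}
    - {}

```text
invalid input
```

```bash
python3 -c "
from h import *
to(431.3,17.2,15,16)
cap('wrist','w1'); cap('side','s1')"
```

```text
at [197.9 539.4 213.9] th 69.84 yaw 0.9398 then x 198.9 y 80.4 z 566.3 F [ 0.7 -0.1 -0.3] w 92.1 t 0.15
```

View pics/w1.png

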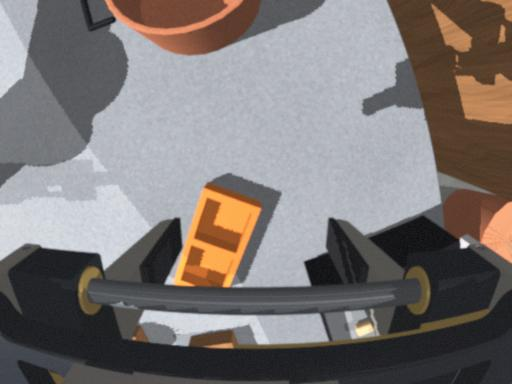

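The wrist view is unchanged because both calls were refused. I'll give every row all four fields.

Call:
play_rows:
  commands:
    - {"x": 0,"y": 0,"z": 0,"yaw": 0.134}
    - {"x": 0,"y": 0,"z": 0,"yaw": 0.134}
    - {"x": 0,"y": 0,"z": 0,"yaw": 0.134}
    - {"x": 0,"y": 0,"z": 0,"yaw": 0.134}
    - {"x": 0,"y": 0,"z": 0,"yaw": 0.134}
    - {"x": 0,"y": 0,"z": 0,"yaw": 0.134}
    - {"x": 0,"y": 0,"z": 0,"yaw": 0.134}
  claw: 0.6
  newtons: 25

```text
clock: 0.95
eef_pos: [0.1981, 0.5397, 0.2144]
tcp_rot: [[-0.0, 0.962, 0.272], [-0.0, 0.272, -0.962], [-1.0, -0.0, 0.0]]
contact_force: [0.1, -0.1, 0.3]
gripper_width: 0.0553
```

Call:
play_rows:
  commands:
    - {"x": 0,"y": 5,"z": 40,"yaw": 0}
    - {"x": 0,"y": 5,"z": 40,"yaw": 0}
    - {"x": 0,"y": 5,"z": 40,"yaw": 0}
    - {"x": 0,"y": 5,"z": 40,"yaw": 0}
    - {"x": 0,"y": 5,"z": 40,"yaw": 0}
    - {"x": 0,"y": 5,"z": 40,"yaw": 0}
    - {"x": 0,"y": 6,"z": 40,"yaw": 0}
    - {"x": 0,"y": 6,"z": 40,"yaw": 0}
    - {"x": 0,"y": 6,"z": 40,"yaw": 0}
    - {"x": 10,"y": 6,"z": 40,"yaw": 0}
    - {"x": 20,"y": 6,"z": 40,"yaw": 0}
    - {"x": 30,"y": 6,"z": 40,"yaw": 0}
    - {"x": 30,"y": 6,"z": 40,"yaw": 0}
    - {"x": 24,"y": 6,"z": 40,"yaw": 0}
    - {"x": 0,"y": 0,"z": 0,"yaw": 0}

```text
clock: 2.45
eef_pos: [0.4271, 0.0208, 0.0981]
tcp_rot: [[-0.005, 0.962, 0.272], [0.0, 0.272, -0.962], [-1.0, -0.005, -0.002]]
contact_force: [-1.2, 1.4, 0.3]
gripper_width: 0.0551
```

```bash
python3 -c "
from h import *
cap('wrist','w1'); to(431.3,17.2,15,16)"
```

```text
at [427.3  22.6  99.5] th 15.87 yaw -0.0023 then x 84.5 y 2.4 z 6.3 F [ 0.1 -0.2  0.5] w 55.4 t 2.5
```

View pics/w1.png

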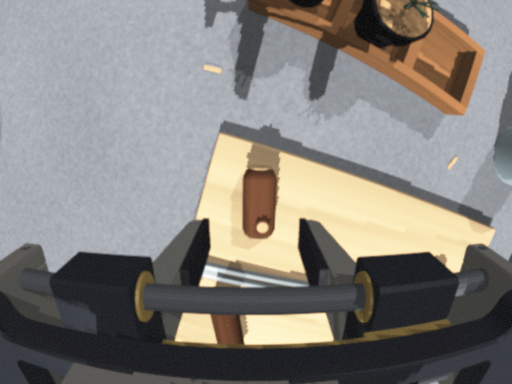

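```bash
cat >> h.py <<'E'
def fray(c,uv,z):
    u=np.atleast_2d(np.asarray(uv,float))-[c['cx'],c['cy']]; rr=np.hypot(u[:,0],u[:,1])+1e-9; th=rr/c['fx']
    D=np.c_[u/rr[:,None]*np.sin(th)[:,None],np.cos(th)]@np.array(c['orientation']).T
    p=np.array(c['position']); return (p+D*((z-p[2])/D[:,2])[:,None])[:,:2]*1000
E
python3 -c "
from h import *
c=load('w1')
print(fray(c,[[260,173],[261,234],[246,203],[275,203]],.034))"
```

```text
[[425.25236248  47.60678249]
 [440.7703168   -2.9687744 ]
 [421.13228642  20.26654368]
 [444.14438309  26.7920549 ]]
```

Call:
play_rows:
  commands:
    - {"x": 15,"y": 4,"z": 4,"yaw": 0}
    - {"x": 25,"y": 0,"z": 0,"yaw": 0}
    - {"x": 20,"y": 0,"z": 0,"yaw": 0}
    - {"x": 14,"y": 0,"z": 0,"yaw": 0}
    - {"x": 9,"y": 0,"z": 0,"yaw": 0}
    - {"x": 0,"y": 0,"z": 0,"yaw": 0}

```text
clock: 3.1
eef_pos: [0.4325, 0.0221, 0.0178]
tcp_rot: [[-0.001, 0.96, 0.278], [0.0, 0.278, -0.96], [-1.0, -0.001, -0.001]]
contact_force: [0.2, -0.6, -1.1]
gripper_width: 0.0551
```

Call:
play_rows:
  commands:
    - {"x": 0,"y": 0,"z": 0,"yaw": 0}
    - {"x": 0,"y": 0,"z": 0,"yaw": 0}
    - {"x": 0,"y": 0,"z": 0,"yaw": 0}
    - {"x": 0,"y": 0,"z": 0,"yaw": 0}
    - {"x": 0,"y": 0,"z": 0,"yaw": 0}
  claw: 0
  newtons: 25

```text
clock: 3.6
eef_pos: [0.4336, 0.021, 0.0186]
tcp_rot: [[0.001, 0.961, 0.277], [-0.0, 0.277, -0.961], [-1.0, 0.001, 0.0]]
contact_force: [-1.6, 0.4, 4.6]
gripper_width: 0.0276
```

```bash
python3 -c "
from h import *
to(510,-365,130,0)"
```

```text
at [433.6  21.   18.6] th 16.09 yaw 0.2809 then x -111.4 y 76.4 z 386.0 F [-1.6  0.4  4.6] w 27.6 t 3.6
```

Call:
play_rows:
  commands:
    - {"x": -20,"y": 0,"z": 0,"yaw": 0}
    - {"x": -35,"y": 0,"z": 0,"yaw": 0}
    - {"x": -35,"y": 0,"z": 0,"yaw": 0.14}
    - {"x": -21,"y": 0,"z": 0,"yaw": 0.14}
    - {"x": 0,"y": 7,"z": 40,"yaw": 0}
    - {"x": 0,"y": 8,"z": 40,"yaw": 0}
    - {"x": 0,"y": 8,"z": 40,"yaw": 0}
    - {"x": 0,"y": 8,"z": 40,"yaw": 0}
    - {"x": 0,"y": 8,"z": 40,"yaw": 0}
    - {"x": 0,"y": 8,"z": 40,"yaw": 0}
    - {"x": 0,"y": 8,"z": 40,"yaw": 0}
    - {"x": 0,"y": 8,"z": 40,"yaw": 0}
    - {"x": 0,"y": 8,"z": 40,"yaw": 0}
    - {"x": 20,"y": 5,"z": 26,"yaw": 0}
    - {"x": 35,"y": 0,"z": 0,"yaw": 0}
    - {"x": 30,"y": 0,"z": 0,"yaw": 0}
    - {"x": 15,"y": 0,"z": 0,"yaw": 0}
    - {"x": 0,"y": 0,"z": 0,"yaw": 0}

```text
clock: 5.4
eef_pos: [0.5079, -0.3631, 0.0262]
tcp_rot: [[-0.004, 1.0, 0.001], [0.004, 0.001, -1.0], [-1.0, -0.004, -0.004]]
contact_force: [0.3, 0.3, -0.4]
gripper_width: 0.028
```

```bash
python3 -c "
from h import *
to(510,-365,25,0);cap('top','t2');cap('wrist','w2')"
```

```text
at [ 507.9 -363.1   26.2] th 0.06 yaw 0.001 then x 1.2 y 2.1 z 1.9 F [ 0.3  0.3 -0.4] w 28.0 t 5.4
```

View pics/w2.png

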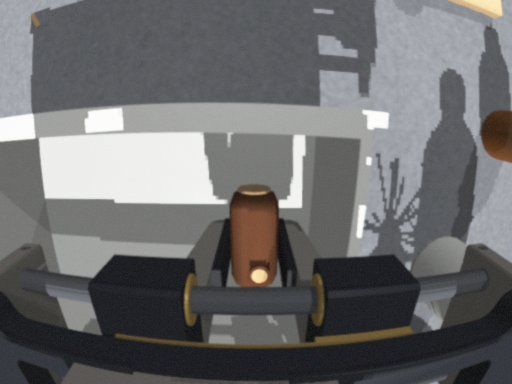

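Call:
play_rows:
  commands:
    - {"x": 0,"y": -12,"z": 0,"yaw": 0}
    - {"x": 0,"y": 0,"z": 0,"yaw": 0}

```text
clock: 5.7
eef_pos: [0.498, -0.3658, 0.0313]
tcp_rot: [[0.002, 1.0, 0.001], [-0.002, 0.001, -1.0], [-1.0, 0.002, 0.002]]
contact_force: [0.8, 0.1, -0.4]
gripper_width: 0.0279
```

Call:
play_rows:
  commands:
    - {"x": 0,"y": 0,"z": 0,"yaw": 0}
    - {"x": 0,"y": 0,"z": 0,"yaw": 0}
    - {"x": 0,"y": 0,"z": 0,"yaw": 0}
  claw: 0.42

```text
clock: 6.0
eef_pos: [0.4981, -0.365, 0.0297]
tcp_rot: [[0.001, 1.0, 0.001], [-0.001, 0.001, -1.0], [-1.0, 0.001, 0.001]]
contact_force: [-1.1, 0.3, -0.6]
gripper_width: 0.0386
```

Call:
play_rows:
  commands:
    - {"x": -20,"y": 0,"z": 0,"yaw": 0}
    - {"x": -40,"y": 0,"z": 0,"yaw": 0}
    - {"x": -40,"y": 0,"z": 0,"yaw": 0}
    - {"x": -10,"y": 0,"z": 0,"yaw": 0}

```text
clock: 6.4
eef_pos: [0.5, -0.3671, 0.1449]
tcp_rot: [[0.006, 1.0, 0.001], [-0.007, 0.001, -1.0], [-1.0, 0.006, 0.007]]
contact_force: [0.7, 0.1, 1.4]
gripper_width: 0.0386
```

```bash
python3 -c "
from h import *
to(440,-122,80,22)"
```

```text
at [ 500.  -367.1  144.9] th 0.07 yaw -0.3827 then x 64.9 y 36.2 z -249.7 F [0.7 0.1 1.4] w 38.6 t 6.4
```

Call:
play_rows:
  commands:
    - {"x": 0,"y": 0,"z": 0,"yaw": -0.128}
    - {"x": 0,"y": 0,"z": 0,"yaw": -0.128}
    - {"x": 0,"y": 0,"z": 0,"yaw": -0.127}
    - {"x": 0,"y": 6,"z": -40,"yaw": 0}
    - {"x": 0,"y": 6,"z": -40,"yaw": 0}
    - {"x": 0,"y": 6,"z": -40,"yaw": 0}
    - {"x": 0,"y": 6,"z": -40,"yaw": 0}
    - {"x": 20,"y": 6,"z": -40,"yaw": 0}
    - {"x": 25,"y": 6,"z": -40,"yaw": 0}
    - {"x": 15,"y": 0,"z": -10,"yaw": 0}
    - {"x": 0,"y": 0,"z": 0,"yaw": 0}
    - {"x": 0,"y": 0,"z": 0,"yaw": 0}
  claw: 0.6

```text
clock: 7.6
eef_pos: [0.4375, -0.1199, 0.0792]
tcp_rot: [[0.0, 0.927, 0.375], [-0.0, 0.375, -0.927], [-1.0, -0.0, 0.0]]
contact_force: [0.6, 0.1, -0.1]
gripper_width: 0.0551
```

```bash
python3 -c "
from h import *
cap('wrist','w3'); to(440,-122,15,22)"
```

```text
at [ 438.2 -120.6   79.9] th 21.98 yaw -0.0003 then x 64.9 y 1.1 z 2.0 F [ 0.1 -0.1  0.3] w 55.2 t 7.65
```

View pics/w3.png

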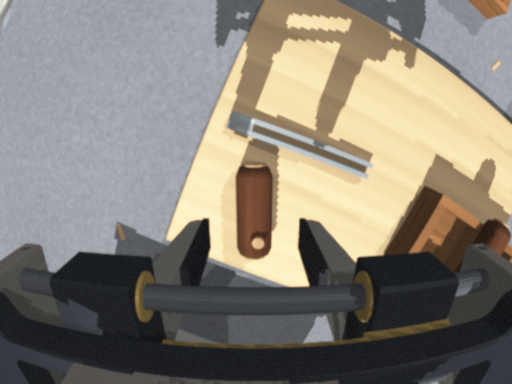

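```bash
python3 -c "
from h import *
c=load('w3')
a=fray(c,[[255,166],[255,256]],.034);print(a,a.mean(0)); x,y=a.mean(0); to(x,y,15,22)"
```

```text
[[ 426.04637417  -86.61992007]
 [ 453.64296946 -154.65914152]] [ 439.84467181 -120.6395308 ]
at [ 438.2 -120.6   79.9] th 21.98 yaw -0.0003 then x 64.9 y 1.5 z 0.7 F [ 0.1 -0.1  0.3] w 55.2 t 7.65
```

Call:
play_rows:
  commands:
    - {"x": 20,"y": 1,"z": 1,"yaw": 0}
    - {"x": 22,"y": 0,"z": 0,"yaw": 0}
    - {"x": 14,"y": 0,"z": 0,"yaw": 0}
    - {"x": 7,"y": 0,"z": 0,"yaw": 0}
    - {"x": 0,"y": 0,"z": 0,"yaw": 0}

```text
clock: 8.15
eef_pos: [0.4388, -0.1209, 0.0161]
tcp_rot: [[-0.0, 0.928, 0.374], [0.0, 0.374, -0.928], [-1.0, -0.0, -0.0]]
contact_force: [-0.3, 0.3, 0.6]
gripper_width: 0.055
```

Call:
play_rows:
  commands:
    - {"x": 0,"y": 0,"z": 0,"yaw": 0}
    - {"x": 0,"y": 0,"z": 0,"yaw": 0}
    - {"x": 0,"y": 0,"z": 0,"yaw": 0}
    - {"x": 0,"y": 0,"z": 0,"yaw": 0}
    - {"x": 0,"y": 0,"z": 0,"yaw": 0}
  claw: 0

```text
clock: 8.65
eef_pos: [0.439, -0.1204, 0.0167]
tcp_rot: [[0.001, 0.927, 0.375], [-0.001, 0.375, -0.927], [-1.0, 0.001, 0.001]]
contact_force: [-0.1, 0.1, 2.6]
gripper_width: 0.0276
```

Call:
play_rows:
  commands:
    - {"x": -20,"y": 0,"z": 0,"yaw": 0}
    - {"x": -35,"y": 0,"z": 0,"yaw": 0}
    - {"x": -35,"y": 0,"z": 0,"yaw": 0.128}
    - {"x": -20,"y": 0,"z": 0,"yaw": 0.128}
    - {"x": 0,"y": 0,"z": 0,"yaw": 0.127}

```text
clock: 9.15
eef_pos: [0.4407, -0.1212, 0.1296]
tcp_rot: [[0.006, 1.0, -0.004], [-0.003, -0.004, -1.0], [-1.0, 0.006, 0.003]]
contact_force: [0.3, 0.5, -0.0]
gripper_width: 0.0277
```

```bash
python3 -c "
from h import *
to(400,-365,28,0)"
```

```text
at [ 440.7 -121.2  129.6] th -0.24 yaw -0.0041 then x 101.6 y -40.7 z 243.8 F [ 0.3  0.5 -0. ] w 27.7 t 9.15
```

Call:
play_rows:
  commands:
    - {"x": 0,"y": -6,"z": 40,"yaw": 0}
    - {"x": 0,"y": -7,"z": 40,"yaw": 0}
    - {"x": 0,"y": -7,"z": 40,"yaw": 0}
    - {"x": 0,"y": -7,"z": 40,"yaw": 0}
    - {"x": 0,"y": -7,"z": 40,"yaw": 0}
    - {"x": 0,"y": -7,"z": 40,"yaw": 0}
    - {"x": 20,"y": 0,"z": 4,"yaw": 0}
    - {"x": 35,"y": 0,"z": 0,"yaw": 0}
    - {"x": 30,"y": 0,"z": 0,"yaw": 0}
    - {"x": 16,"y": 0,"z": 0,"yaw": 0}
    - {"x": 0,"y": 0,"z": 0,"yaw": 0}

```text
clock: 10.25
eef_pos: [0.3961, -0.3618, 0.0221]
tcp_rot: [[-0.004, 1.0, 0.001], [0.005, 0.001, -1.0], [-1.0, -0.004, -0.005]]
contact_force: [0.1, -0.2, -1.4]
gripper_width: 0.0278
```

Call:
play_rows:
  commands:
    - {"x": 0,"y": 0,"z": 0,"yaw": 0}
    - {"x": 0,"y": 0,"z": 0,"yaw": 0}
    - {"x": 0,"y": 0,"z": 0,"yaw": 0}
  claw: 0.42

```text
clock: 10.55
eef_pos: [0.3985, -0.3651, 0.0266]
tcp_rot: [[0.002, 1.0, 0.001], [-0.002, 0.001, -1.0], [-1.0, 0.002, 0.002]]
contact_force: [-0.1, 0.0, 0.4]
gripper_width: 0.0382
```

Call:
play_rows:
  commands:
    - {"x": -20,"y": 0,"z": 0,"yaw": 0}
    - {"x": -40,"y": 0,"z": 0,"yaw": 0}
    - {"x": -40,"y": 0,"z": 0,"yaw": 0}
    - {"x": -35,"y": 0,"z": 0,"yaw": 0}

```text
clock: 10.95
eef_pos: [0.3982, -0.3646, 0.1632]
tcp_rot: [[0.002, 1.0, 0.001], [-0.002, 0.001, -1.0], [-1.0, 0.002, 0.002]]
contact_force: [0.9, -0.8, -0.7]
gripper_width: 0.0389
```

```bash
python3 -c "
from h import *
cap('wrist','w4'); to(649,-93,130,-5)"
```

```text
at [ 400.5 -367.6  169.7] th 0.08 yaw 0.0886 then x 39.7 y 223.7 z -295.2 F [ 2.7 -2.5  4.1] w 38.6 t 11.0
```

View pics/w4.png

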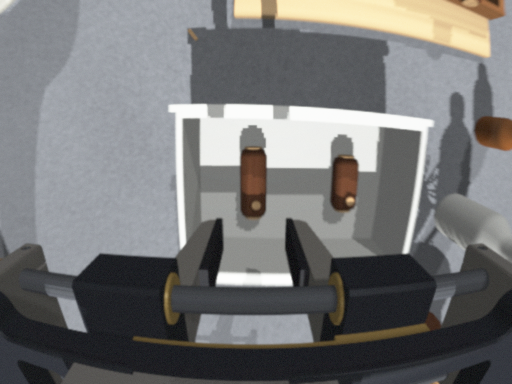

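Call:
play_rows:
  commands:
    - {"x": 0,"y": 0,"z": -35,"yaw": 0.089}
    - {"x": 0,"y": 26,"z": -34,"yaw": 0}
    - {"x": 0,"y": 28,"z": -34,"yaw": 0}
    - {"x": 0,"y": 28,"z": -33,"yaw": 0}
    - {"x": 0,"y": 28,"z": -33,"yaw": 0}
    - {"x": 0,"y": 28,"z": -32,"yaw": 0}
    - {"x": 0,"y": 28,"z": -32,"yaw": 0}
    - {"x": 0,"y": 28,"z": -32,"yaw": 0}
    - {"x": 15,"y": 28,"z": -30,"yaw": 0}
    - {"x": 20,"y": 2,"z": 0,"yaw": 0}
    - {"x": 0,"y": 0,"z": 0,"yaw": 0}
    - {"x": 0,"y": 0,"z": 0,"yaw": 0}
  claw: 0.6

```text
clock: 12.2
eef_pos: [0.6434, -0.09, 0.1253]
tcp_rot: [[-0.0, 0.996, -0.088], [-0.0, -0.088, -0.996], [-1.0, -0.0, 0.0]]
contact_force: [-1.7, 0.1, 0.0]
gripper_width: 0.055
```

```bash
python3 -c "
from h import *
cap('wrist','w5'); to(649,-93,130,-5)"
```

```text
at [643.8 -90.5 126.2] th -5.08 yaw -0.0015 then x -3.8 y 5.4 z 2.0 F [0.3 0.  0.3] w 55.3 t 12.25
```

View pics/w5.png

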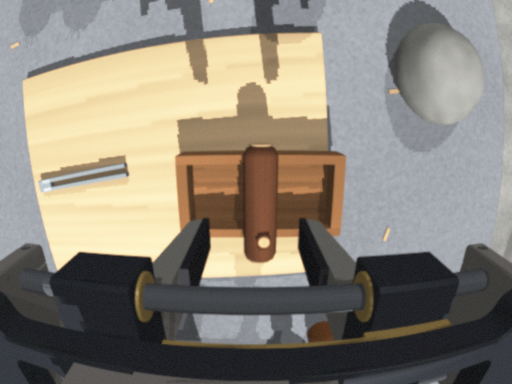

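```bash
python3 - <<'E'
from h import *
c=load('w5'); im=cv2.imread('pics/w5.png')
a=fray(c,[[261,148],[262,258],[245,200],[278,200]],.066);print('offcut',np.round(a,1))
a=fray(c,[[177,155],[345,152],[341,235],[182,236]],.044);print('tray',np.round(a,1))
cv2.imwrite('pics/w5z.png',cv2.resize(im[130:280,160:360],None,fx=4,fy=4,interpolation=cv2.INTER_CUBIC))
E
```

```text
offcut [[ 653.5  -43.6]
 [ 646.7 -137.7]
 [ 637.2  -84.2]
 [ 663.7  -86.6]]
tray [[ 580.7  -45. ]
 [ 727.2  -55. ]
 [ 722.8 -133.4]
 [ 573.5 -120.7]]
```

View pics/w5z.png

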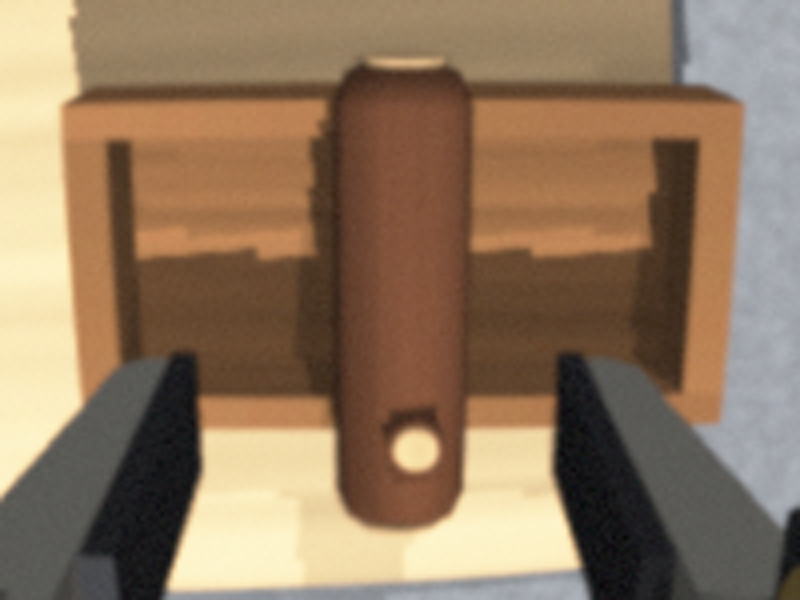

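Call:
play_rows:
  commands:
    - {"x": 15,"y": 6,"z": 0,"yaw": -0.015}
    - {"x": 25,"y": 0,"z": 0,"yaw": 0}
    - {"x": 25,"y": 0,"z": 0,"yaw": 0}
    - {"x": 15,"y": 0,"z": 0,"yaw": 0}
    - {"x": 6,"y": 0,"z": 0,"yaw": 0}
    - {"x": 0,"y": 0,"z": 0,"yaw": 0}

```text
clock: 12.85
eef_pos: [0.6496, -0.0907, 0.0392]
tcp_rot: [[-0.0, 0.997, -0.074], [0.0, -0.074, -0.997], [-1.0, -0.0, -0.0]]
contact_force: [0.0, 0.0, 0.4]
gripper_width: 0.055
```

Call:
play_rows:
  commands:
    - {"x": 0,"y": 0,"z": 0,"yaw": 0}
    - {"x": 0,"y": 0,"z": 0,"yaw": 0}
    - {"x": 0,"y": 0,"z": 0,"yaw": 0}
    - {"x": 0,"y": 0,"z": 0,"yaw": 0}
    - {"x": 0,"y": 0,"z": 0,"yaw": 0}
  claw: 0

```text
clock: 13.35
eef_pos: [0.6501, -0.0904, 0.0399]
tcp_rot: [[0.001, 0.997, -0.073], [-0.0, -0.073, -0.997], [-1.0, 0.001, 0.0]]
contact_force: [-0.7, 0.3, 3.5]
gripper_width: 0.0281
```

Call:
play_rows:
  commands:
    - {"x": -15,"y": 0,"z": 0,"yaw": 0}
    - {"x": -30,"y": 0,"z": 0,"yaw": 0}
    - {"x": -35,"y": 0,"z": 0,"yaw": 0}
    - {"x": -35,"y": 0,"z": 0,"yaw": 0}
    - {"x": -10,"y": 0,"z": 0,"yaw": -0.074}

```text
clock: 13.85
eef_pos: [0.6523, -0.091, 0.1703]
tcp_rot: [[0.008, 1.0, 0.003], [-0.003, 0.003, -1.0], [-1.0, 0.008, 0.003]]
contact_force: [0.1, -0.7, -0.9]
gripper_width: 0.0276
```

```bash
python3 -c "
from h import *
to(447,-365,30,0);cap('top','t6')"
```

```text
at [652.3 -91.  170.3] th 0.15 yaw 0.0025 then x 140.3 y -205.3 z 274.0 F [ 0.1 -0.7 -0.9] w 27.6 t 13.85
```

View pics/t6.png

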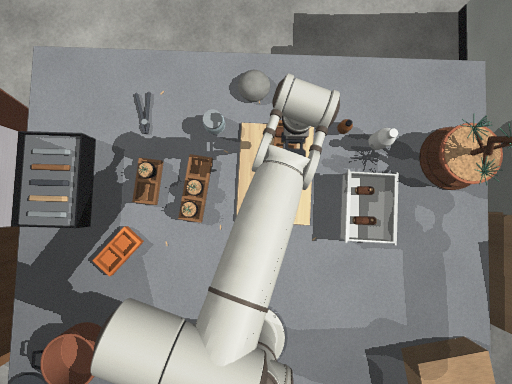

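Call:
play_rows:
  commands:
    - {"x": 0,"y": -28,"z": 30,"yaw": 0}
    - {"x": 0,"y": -28,"z": 34,"yaw": 0}
    - {"x": 0,"y": -28,"z": 34,"yaw": 0}
    - {"x": 0,"y": -28,"z": 34,"yaw": 0}
    - {"x": 0,"y": -28,"z": 34,"yaw": 0}
    - {"x": 0,"y": -28,"z": 34,"yaw": 0}
    - {"x": 0,"y": -27,"z": 34,"yaw": 0}
    - {"x": 0,"y": -10,"z": 34,"yaw": 0}
    - {"x": 30,"y": 0,"z": 6,"yaw": 0}
    - {"x": 40,"y": 0,"z": 0,"yaw": 0}
    - {"x": 35,"y": 0,"z": 0,"yaw": 0}
    - {"x": 25,"y": 0,"z": 0,"yaw": 0}
    - {"x": 0,"y": 0,"z": 0,"yaw": 0}
    - {"x": 0,"y": 0,"z": 0,"yaw": 0}

```text
clock: 15.3
eef_pos: [0.4449, -0.3644, 0.0343]
tcp_rot: [[-0.0, 1.0, 0.0], [0.0, 0.0, -1.0], [-1.0, -0.0, -0.0]]
contact_force: [1.1, -0.0, -0.7]
gripper_width: 0.0282
```

```bash
python3 -c "
from h import *
to(447,-365,40,0);cap('wrist','w7')"
```

```text
at [ 444.9 -364.4   34.3] th 0.02 yaw 0.0004 then x -5.7 y 2.1 z 0.6 F [ 1.1 -0.  -0.7] w 28.2 t 15.3
```

View pics/w7.png

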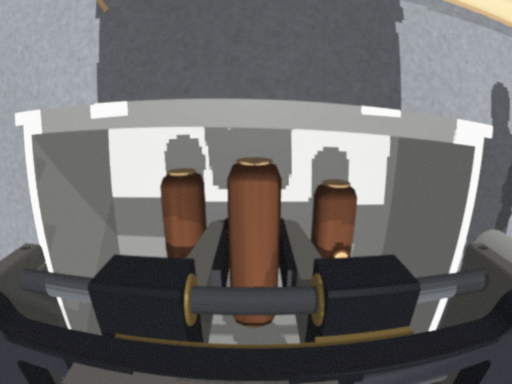

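Wrist view: the long offcut hangs between the other two on the tub floor. I'll release it there.

Call:
play_rows:
  commands:
    - {"x": 0,"y": 0,"z": 0,"yaw": 0}
    - {"x": 0,"y": 0,"z": 0,"yaw": 0}
    - {"x": 0,"y": 0,"z": 0,"yaw": 0}
  claw: 0.38

```text
clock: 15.65
eef_pos: [0.4455, -0.3652, 0.0353]
tcp_rot: [[0.001, 1.0, 0.001], [-0.002, 0.001, -1.0], [-1.0, 0.001, 0.002]]
contact_force: [-0.5, 0.5, 0.1]
gripper_width: 0.035
```

Call:
play_rows:
  commands:
    - {"x": -20,"y": 0,"z": 0,"yaw": 0}
    - {"x": -40,"y": 0,"z": 0,"yaw": 0}
    - {"x": -40,"y": 0,"z": 0,"yaw": 0}
    - {"x": -40,"y": 0,"z": 0,"yaw": 0}
    - {"x": -20,"y": 0,"z": 0,"yaw": 0}

```text
clock: 16.15
eef_pos: [0.4462, -0.366, 0.1991]
tcp_rot: [[0.004, 1.0, 0.001], [-0.005, 0.001, -1.0], [-1.0, 0.004, 0.005]]
contact_force: [-0.2, -0.0, 0.3]
gripper_width: 0.0348
```

```bash
python3 -c "
from h import *
cap('wrist','w8'); to(541,357,180,85)"
```

```text
at [ 447.1 -367.   201.5] th 0.06 yaw -1.4824 then x 21.5 y 729.4 z 30.5 F [ 0.6 -1.   2.5] w 34.9 t 16.2
```

View pics/w8.png

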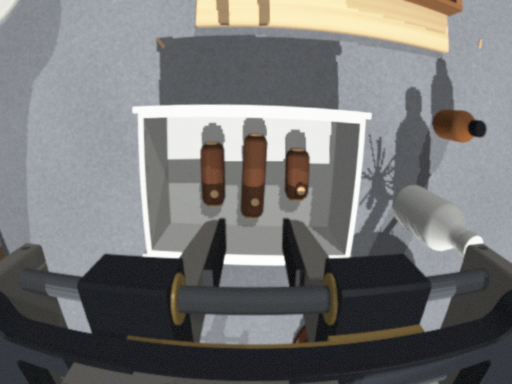

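All three offcuts lie flat in the tub, at (212,175), (254,177) and (298,175). Next comes the pot.

Call:
play_rows:
  commands:
    - {"x": 0,"y": 6,"z": -30,"yaw": 0}
    - {"x": 0,"y": 6,"z": -45,"yaw": 0}
    - {"x": 0,"y": 6,"z": -45,"yaw": 0}
    - {"x": 0,"y": 6,"z": -45,"yaw": 0}
    - {"x": 0,"y": 6,"z": -45,"yaw": 0}
    - {"x": 0,"y": 6,"z": -45,"yaw": 0}
    - {"x": 0,"y": 6,"z": -45,"yaw": 0}
    - {"x": 0,"y": 6,"z": -45,"yaw": 0}
    - {"x": 0,"y": 6,"z": -45,"yaw": 0}
    - {"x": 0,"y": 6,"z": -45,"yaw": 0}
    - {"x": 0,"y": 6,"z": -45,"yaw": 0}
    - {"x": 0,"y": 6,"z": -45,"yaw": 0}
    - {"x": 0,"y": 6,"z": -45,"yaw": 0}
    - {"x": 0,"y": 6,"z": -45,"yaw": 0}
    - {"x": 0,"y": 6,"z": -45,"yaw": 0}
    - {"x": 0,"y": 4,"z": -45,"yaw": 0}
    - {"x": 0,"y": 0,"z": -19,"yaw": 0}
  claw: 1

```text
clock: 17.9
eef_pos: [0.5374, 0.363, 0.1928]
tcp_rot: [[-0.001, 1.0, 0.004], [0.001, 0.004, -1.0], [-1.0, -0.001, -0.001]]
contact_force: [-0.4, -0.4, 0.8]
gripper_width: 0.092
```

Call:
play_rows:
  commands:
    - {"x": 0,"y": 0,"z": 0,"yaw": -0.14}
    - {"x": 0,"y": 0,"z": 0,"yaw": -0.14}
    - {"x": 0,"y": 0,"z": 0,"yaw": -0.14}
    - {"x": 0,"y": 0,"z": 0,"yaw": -0.14}
    - {"x": 0,"y": 0,"z": 0,"yaw": -0.14}
    - {"x": 0,"y": 0,"z": 0,"yaw": -0.14}
    - {"x": 0,"y": 0,"z": 0,"yaw": -0.14}
    - {"x": 0,"y": 0,"z": 0,"yaw": -0.14}
    - {"x": 0,"y": 0,"z": 0,"yaw": -0.14}
    - {"x": 0,"y": 0,"z": 0,"yaw": -0.14}
    - {"x": 0,"y": 0,"z": 0,"yaw": -0.082}
    - {"x": 0,"y": 0,"z": 0,"yaw": 0}
    - {"x": 0,"y": 0,"z": 0,"yaw": 0}

```text
clock: 19.2
eef_pos: [0.5379, 0.3595, 0.1934]
tcp_rot: [[-0.001, 0.09, 0.996], [-0.0, 0.996, -0.09], [-1.0, -0.0, -0.001]]
contact_force: [0.7, -0.3, 0.5]
gripper_width: 0.0917
```

```bash
python3 -c "
from h import *
cap('wrist','w9'); to(541,357,42,85)"
```

```text
at [538.  359.5 193.6] th 84.87 yaw -0.0023 then x 151.6 y -2.2 z 3.2 F [-0.7 -1.1 -0.1] w 91.7 t 19.25
```

View pics/w9.png

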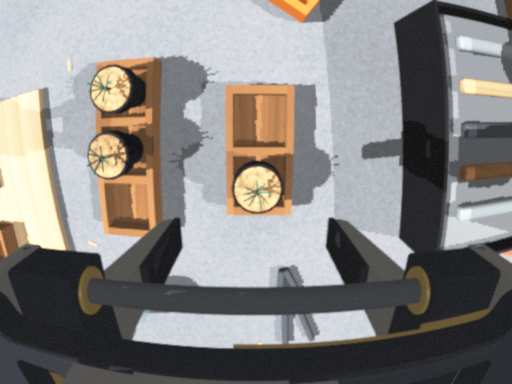

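```bash
python3 - <<'E'
from h import *
c=load('w9'); im=cv2.imread('pics/w9.png')
cv2.imwrite('pics/w9z.png',cv2.resize(im[45:245,85:305],None,fx=3.6,fy=3,interpolation=cv2.INTER_CUBIC)[:600,:800])
print(fray(c,[[258,187]],.069), fray(c,[[117,90],[115,156]],.069))
E
```

```text
[[540.42198995 364.81122163]] [[422.35838452 227.31615827]
 [492.0170501  214.94717147]]
```

View pics/w9z.png

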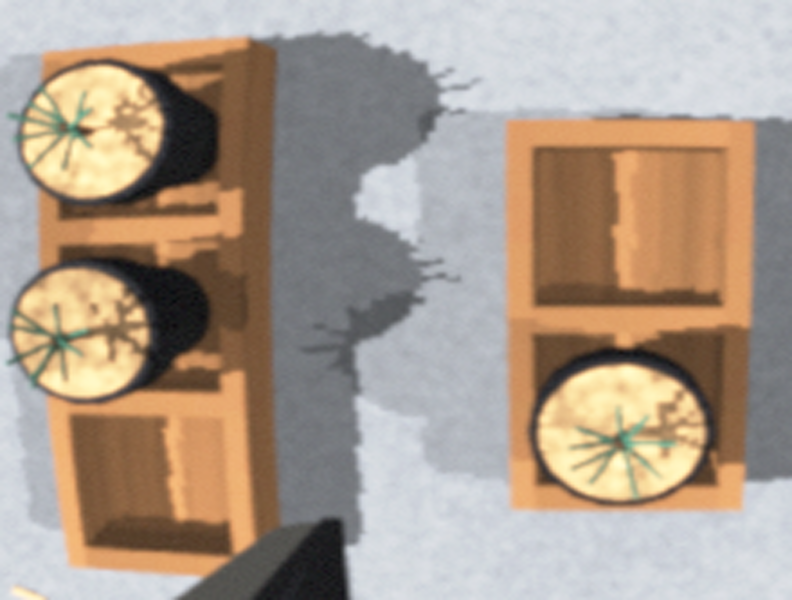

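```bash
python3 - <<'E'
from h import *
for tag,box in [('top0',(125,220,145,230)),('side0',(150,250,125,205))]:
    c=load(tag); W=world(c); z=W[...,2]; b=np.zeros(z.shape,bool); b[box[2]:box[3],box[0]:box[1]]=1
    # rim/soil plane points
    m=b&(z>.052)&(z<.078)
    n,l,st,ce=cv2.connectedComponentsWithStats(m.astype(np.uint8))
    for i in range(1,n):
        if st[i,4]<20: continue
        P=W[l==i]*1000; T=P[P[:,2]>60]
        print(tag,'pot',ce[i].round(1),st[i,4],'mean all',P.mean(0).round(1),'minmax mid',((P.min(0)+P.max(0))/2).round(1),'ext',(P.max(0)-P.min(0)).round(1),'top',np.median(T,0).round(1), T.mean(0).round(1))
    m=b&(z>.026)&(z<.038)
    n,l,st,ce=cv2.connectedComponentsWithStats(m.astype(np.uint8))
    for i in range(1,n):
        if st[i,4]<60: continue
        X=(W[l==i][:,:2]*1000).astype(np.float32); print(tag,'tray',st[i,4],np.round(np.r_[cv2.minAreaRect(X)[0],cv2.minAreaRect(X)[1],cv2.minAreaRect(X)[2]],1))
    # spare
E
```

```text
top0 pot [146.3 169.6] 207 mean all [542.3 357.6  69. ] minmax mid [542.8 359.6  64.4] ext [49.7 52.6 24. ] top [541.1 357.2  69.9] [542.5 358.5  69.6]
top0 pot [194.3 187. ] 205 mean all [490.4 200.2  69. ] minmax mid [490.6 201.4  64.1] ext [51.8 52.9 23.8] top [490.5 200.3  69.3] [490.7 200.6  69.4]
top0 pot [189.1 208.7] 209 mean all [420.3 214.2  69.1] minmax mid [419.3 215.2  65.6] ext [51.8 52.  23. ] top [419.8 214.3  69.6] [420.1 214.9  69.5]
top0 tray 550 [490.9 204.6  77.1 219.7  82.8]
top0 tray 402 [509.4 366.1  77.6 150.1  84.2]
side0 pot [186.5 138.1] 166 mean all [536.4 357.1  66.2] minmax mid [539.2 363.1  63.4] ext [54.2 56.2 21.8] top [536.5 359.   68.4] [537.6 359.2  68.3]
side0 pot [206.6 167.4] 199 mean all [484.5 199.1  66.5] minmax mid [488.8 205.1  64.7] ext [56.  56.6 24.8] top [484.5 200.6  68.8] [485.8 200.9  68.6]
side0 pot [187. 177.] 210 mean all [413.7 212.4  66.9] minmax mid [418.  218.3  65. ] ext [54.  57.1 25.9] top [413.6 213.2  69. ] [414.9 214.1  68.7]
side0 tray 312 [506.6 369.2  86.5 151.2  84.3]
side0 tray 439 [488.9 207.2  83.4 223.7  82.7]
```

```bash
python3 - <<'E'
from h import *
im=cv2.imread('pics/side0.png')
cv2.imwrite('pics/s0z.png',cv2.resize(im[125:205,150:250],None,fx=7,fy=7,interpolation=cv2.INTER_CUBIC))
im=cv2.imread('pics/top0.png')
cv2.imwrite('pics/t0z.png',cv2.resize(im[150:226,125:220],None,fx=7.5,fy=7.5,interpolation=cv2.INTER_CUBIC))
E
```

```text
(no output)
```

View pics/s0z.png

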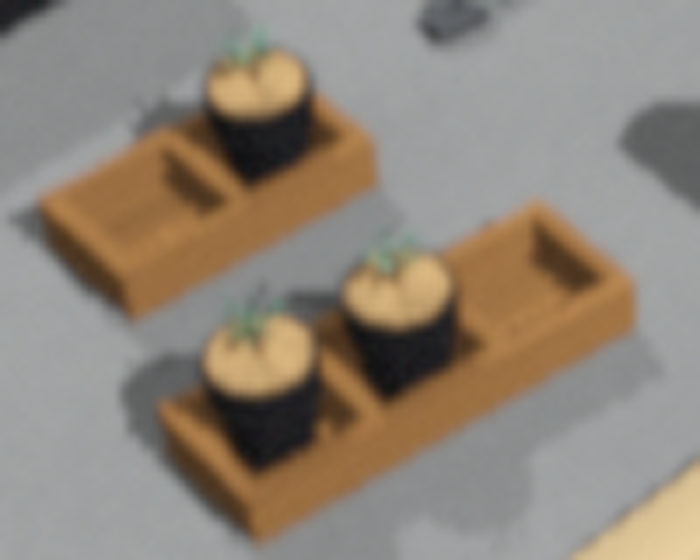

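View pics/t0z.png

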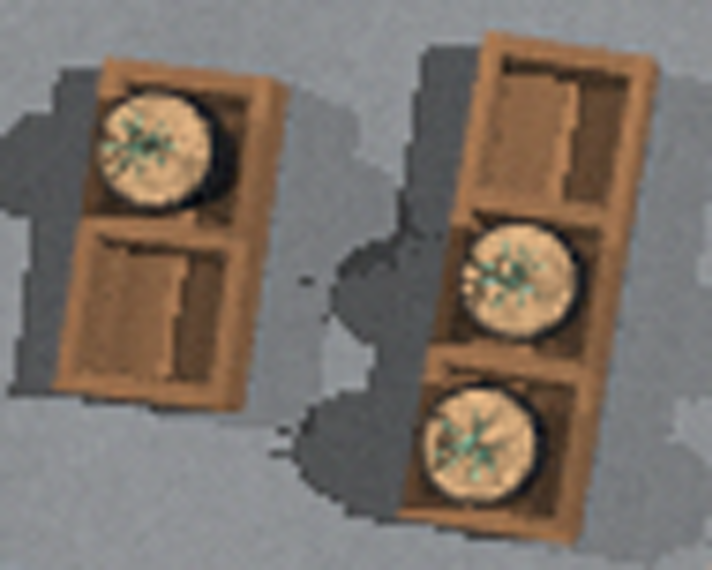

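Call:
play_rows:
  commands:
    - {"x": 20,"y": 1,"z": 3,"yaw": 0}
    - {"x": 35,"y": 0,"z": 0,"yaw": 0}
    - {"x": 35,"y": 0,"z": 0,"yaw": 0}
    - {"x": 30,"y": 0,"z": 0,"yaw": 0}
    - {"x": 20,"y": 0,"z": 0,"yaw": 0}
    - {"x": 10,"y": 0,"z": 0,"yaw": 0}
    - {"x": 2,"y": 0,"z": 0,"yaw": 0}
    - {"x": 0,"y": 0,"z": 0,"yaw": 0}

```text
clock: 20.05
eef_pos: [0.5419, 0.3606, 0.0428]
tcp_rot: [[0.001, 0.088, 0.996], [0.0, 0.996, -0.088], [-1.0, 0.001, 0.001]]
contact_force: [-0.2, 0.6, 0.3]
gripper_width: 0.0917
```

```bash
python3 -c "
from h import *
c=cap('wrist','w10'); to(541,360,41,85)"
```

```text
at [542.3 360.7  43.5] th 84.95 yaw -0.0009 then x 2.5 y -0.9 z -1.2 F [ 0.7 -0.2 -0.2] w 92.1 t 20.1
```

View pics/w10.png

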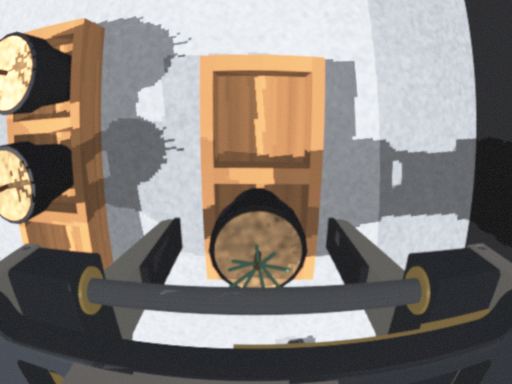

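The pot at (258,240) is nearly centred between the fingers (column 254), so I'll grip it.

Call:
play_rows:
  commands:
    - {"x": 2,"y": 1,"z": 0,"yaw": 0}
    - {"x": 0,"y": 0,"z": 0,"yaw": 0}
    - {"x": 0,"y": 0,"z": 0,"yaw": 0}
    - {"x": 0,"y": 0,"z": 0,"yaw": 0}
    - {"x": 0,"y": 0,"z": 0,"yaw": 0}
  claw: 0
  newtons: 15

```text
clock: 20.6
eef_pos: [0.5416, 0.3616, 0.0403]
tcp_rot: [[0.0, 0.088, 0.996], [0.001, 0.996, -0.088], [-1.0, 0.001, 0.0]]
contact_force: [1.0, 1.8, 0.4]
gripper_width: 0.0537
```

Call:
play_rows:
  commands:
    - {"x": -10,"y": 0,"z": 0,"yaw": 0}
    - {"x": -20,"y": 0,"z": 0,"yaw": 0}
    - {"x": -25,"y": 0,"z": 0,"yaw": 0}
    - {"x": -25,"y": 0,"z": 0,"yaw": 0}
    - {"x": -20,"y": 0,"z": 0,"yaw": 0.042}
    - {"x": -10,"y": 0,"z": 0,"yaw": 0}
    - {"x": 0,"y": 0,"z": 0,"yaw": 0}

```text
clock: 21.3
eef_pos: [0.5423, 0.3617, 0.152]
tcp_rot: [[0.003, 0.128, 0.992], [0.001, 0.992, -0.128], [-1.0, 0.002, 0.003]]
contact_force: [-0.3, 0.1, -1.2]
gripper_width: 0.0535
```

```bash
python3 -c "
from h import *
c=cap('wrist','w11'); to(559.5,196,44,82.8)"
```

```text
at [541.5 361.3 150.3] th 82.61 yaw -0.0033 then x 106.3 y -161.7 z 38.6 F [-0.1 -0.9 -1.8] w 53.5 t 21.35
```

View pics/w11.png

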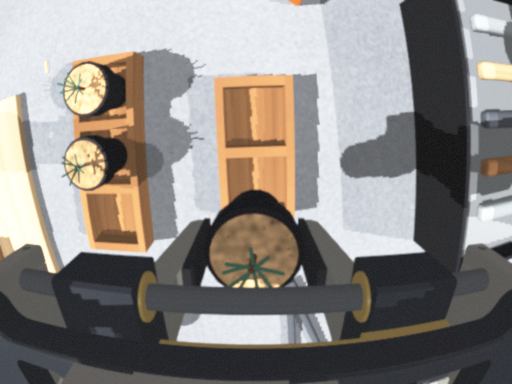

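Call:
play_rows:
  commands:
    - {"x": 0,"y": -20,"z": 5,"yaw": 0}
    - {"x": 0,"y": -30,"z": 7,"yaw": 0}
    - {"x": 0,"y": -30,"z": 7,"yaw": 0}
    - {"x": 0,"y": -30,"z": 7,"yaw": 0}
    - {"x": 0,"y": -30,"z": 7,"yaw": 0}
    - {"x": 0,"y": -22,"z": 6,"yaw": 0}
    - {"x": 25,"y": 0,"z": 0,"yaw": 0}
    - {"x": 25,"y": 0,"z": 0,"yaw": 0}
    - {"x": 0,"y": 0,"z": 0,"yaw": 0}
    - {"x": 0,"y": 0,"z": 0,"yaw": 0}

```text
clock: 22.35
eef_pos: [0.558, 0.1955, 0.0989]
tcp_rot: [[-0.003, 0.129, 0.992], [-0.0, 0.992, -0.129], [-1.0, -0.001, -0.003]]
contact_force: [-0.1, 0.4, -1.7]
gripper_width: 0.0537
```

```bash
python3 -c "
from h import *
c=cap('wrist','w12');cap('side','s12'); to(559.5,196,44,82.8)"
```

```text
at [559.7 195.9 101. ] th 82.59 yaw -0.0036 then x 57.0 y 0.1 z -0.2 F [ 0.7  0.1 -1. ] w 53.5 t 22.45
```

View pics/w12.png

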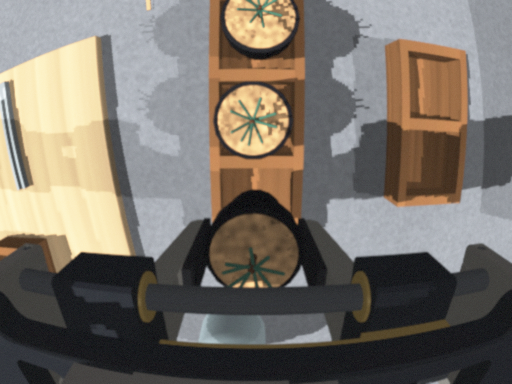

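View pics/s12.png

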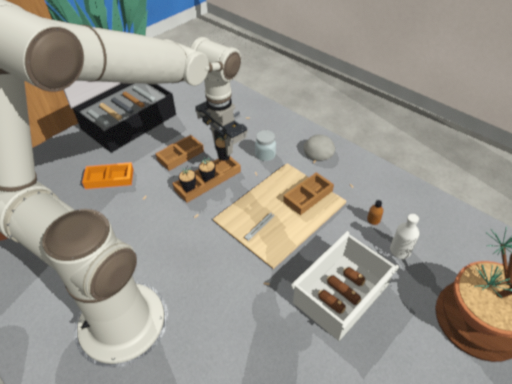

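```bash
python3 -c "
from h import *
c=load('w12')
print(fray(c,[[256,161],[214,161],[302,161],[256,74]],.032))"
```

```text
[[524.4385032  202.9711128 ]
 [519.89783257 169.23230096]
 [529.0495735  240.08914085]
 [455.12756683 211.95659073]]
```

Call:
play_rows:
  commands:
    - {"x": 15,"y": 2,"z": 0,"yaw": 0}
    - {"x": 20,"y": 0,"z": 0,"yaw": 0}
    - {"x": 13,"y": 0,"z": 0,"yaw": 0}
    - {"x": 7,"y": 0,"z": 0,"yaw": 0}
    - {"x": 3,"y": 0,"z": 0,"yaw": 0}
    - {"x": 0,"y": 0,"z": 0,"yaw": 0}
    - {"x": 0,"y": 0,"z": 0,"yaw": 0}

```text
clock: 23.15
eef_pos: [0.56, 0.1977, 0.0428]
tcp_rot: [[0.001, 0.129, 0.992], [0.0, 0.992, -0.129], [-1.0, 0.0, 0.001]]
contact_force: [1.0, -0.5, -1.5]
gripper_width: 0.0536
```

Call:
play_rows:
  commands:
    - {"x": 1.5,"y": 0,"z": 0,"yaw": 0}
    - {"x": 0,"y": 0,"z": 0,"yaw": 0}

```text
clock: 23.35
eef_pos: [0.5597, 0.1977, 0.0409]
tcp_rot: [[0.001, 0.129, 0.992], [0.0, 0.992, -0.129], [-1.0, 0.0, 0.001]]
contact_force: [-0.5, 0.3, -1.3]
gripper_width: 0.0535
```

Call:
play_rows:
  commands:
    - {"x": 0,"y": 0,"z": 0,"yaw": 0}
    - {"x": 0,"y": 0,"z": 0,"yaw": 0}
    - {"x": 0,"y": 0,"z": 0,"yaw": 0}
    - {"x": 0,"y": 0,"z": 0,"yaw": 0}
  claw: 0.85

```text
clock: 23.75
eef_pos: [0.5596, 0.1976, 0.0407]
tcp_rot: [[0.0, 0.129, 0.992], [0.0, 0.992, -0.129], [-1.0, 0.0, 0.0]]
contact_force: [-0.3, 1.0, 0.2]
gripper_width: 0.0781
```

Call:
play_rows:
  commands:
    - {"x": -10,"y": 0,"z": 0,"yaw": 0}
    - {"x": -25,"y": 0,"z": 0,"yaw": 0}
    - {"x": -40,"y": 0,"z": 0,"yaw": 0}
    - {"x": -40,"y": 0,"z": 0,"yaw": 0}
    - {"x": -35,"y": 0,"z": 0,"yaw": 0}
    - {"x": 0,"y": 0,"z": 0,"yaw": 0}

```text
clock: 24.35
eef_pos: [0.5631, 0.1982, 0.1981]
tcp_rot: [[0.012, 0.129, 0.992], [0.002, 0.992, -0.129], [-1.0, 0.003, 0.012]]
contact_force: [1.0, 0.2, 1.4]
gripper_width: 0.0784
```

```bash
python3 -c "
from h import *
c=cap('wrist','w13'); to(509,366,150,-5.3)"
```

```text
at [561.5 197.9 194.7] th 82.57 yaw 1.5335 then x 44.7 y -67.8 z -162.5 F [ 0.6 -0.  -0. ] w 78.1 t 24.4
```

View pics/w13.png

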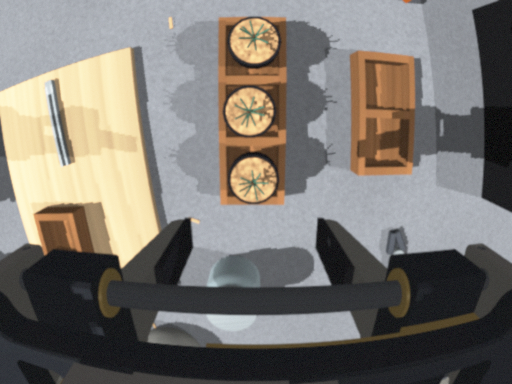

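The pot stands upright in the free cell at (253,178). Next comes the short tray.

Call:
play_rows:
  commands:
    - {"x": 0,"y": 0,"z": 0,"yaw": 0.14}
    - {"x": 0,"y": 0,"z": 0,"yaw": 0.14}
    - {"x": 0,"y": 0,"z": 0,"yaw": 0.14}
    - {"x": 0,"y": 0,"z": 0,"yaw": 0.14}
    - {"x": 0,"y": 0,"z": 0,"yaw": 0.14}
    - {"x": 0,"y": 0,"z": 0,"yaw": 0.14}
    - {"x": 0,"y": 0,"z": 0,"yaw": 0.14}
    - {"x": 0,"y": 0,"z": 0,"yaw": 0.14}
    - {"x": 0,"y": 0,"z": 0,"yaw": 0.14}
    - {"x": 0,"y": 0,"z": 0,"yaw": 0.14}
    - {"x": 0,"y": 0,"z": 0,"yaw": 0.1335}
    - {"x": 0,"y": -13,"z": -32,"yaw": 0}
    - {"x": 0,"y": -14,"z": -33,"yaw": 0}
    - {"x": 0,"y": -14,"z": -33,"yaw": 0}
    - {"x": 10,"y": -14,"z": -33,"yaw": 0}
    - {"x": 25,"y": -13,"z": -32,"yaw": 0}
    - {"x": 20,"y": 0,"z": 0,"yaw": 0}
    - {"x": 10,"y": 0,"z": 0,"yaw": 0}
    - {"x": 0,"y": 0,"z": 0,"yaw": 0}
    - {"x": 0,"y": 0,"z": 0,"yaw": 0}
  claw: 0.42

```text
clock: 26.4
eef_pos: [0.5071, 0.3656, 0.1258]
tcp_rot: [[0.0, 0.996, -0.093], [-0.0, -0.093, -0.996], [-1.0, 0.0, 0.0]]
contact_force: [0.4, -0.3, 0.3]
gripper_width: 0.0388
```

```bash
python3 -c "
from h import *
c=cap('wrist','w14');cap('side','s14'); to(509,366,100,-5.3)
im=cv2.imread('pics/w14.png')
cv2.imwrite('pics/w14z.png',cv2.resize(im[110:290,150:360],None,fx=3.3,fy=3.3,interpolation=cv2.INTER_CUBIC))"
```

```text
at [507.8 365.9 126.9] th -5.36 yaw -0.0011 then x 26.9 y 1.2 z -0.2 F [ 0.3 -0.2  0.1] w 38.9 t 26.5
```

View pics/w14z.png

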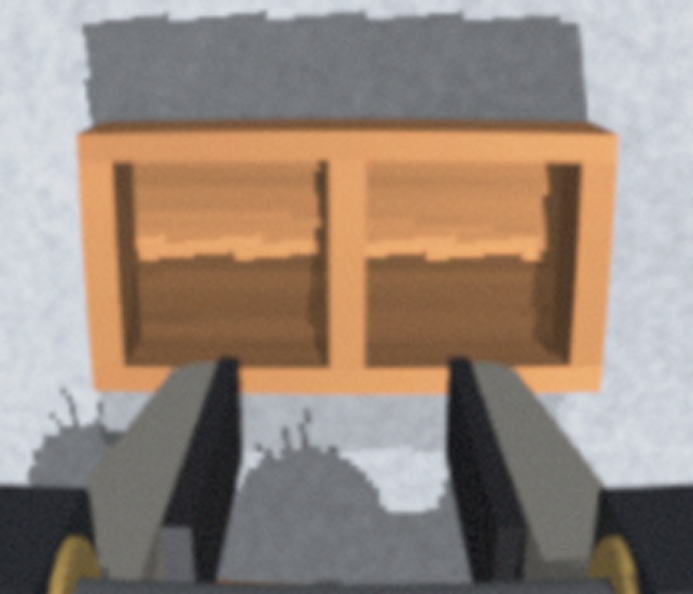

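View pics/w14.png

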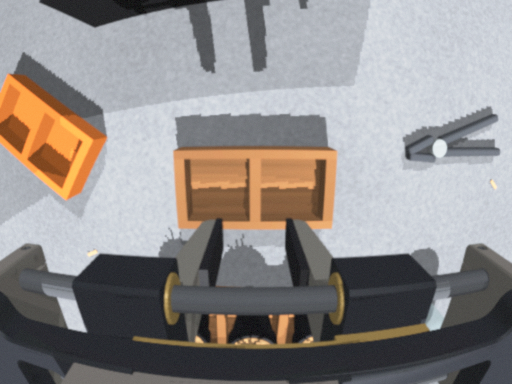

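```bash
cat > tr.py <<'E'
from h import *
def fit(tag,zc,z,off,s):
    c=load(tag); p=np.array(zc,float)/s+np.array(off); a=fray(c,p-0.0,z)
    # order: TL TR BR BL in image ; long axis = TL->TR
    ctr=a.mean(0); v=(a[1]-a[0])+(a[2]-a[3]); w=(a[0]-a[3])+(a[1]-a[2])
    print(tag,'ctr',ctr.round(1),'ang top/bot',np.degrees(np.arctan2(*(a[1]-a[0])[::-1])).round(2),np.degrees(np.arctan2(*(a[2]-a[3])[::-1])).round(2),'short',np.degrees(np.arctan2(*w[::-1])).round(2)-90,'len',(np.linalg.norm(v)/2).round(1),(np.linalg.norm(w)/2).round(1),'edges',[np.linalg.norm(a[i]-a[(i+1)%4]).round(1) for i in range(4)])
    return a
fit('w14',[(78,133),(617,137),(600,391),(96,390)],.032,(150,110),3.3)
fit('w5',[(64,103),(743,103),(721,423),(83,427)],.044,(160,130),4)
E
python3 tr.py; python3 - <<'E'
from h import *
for tag in ['top0','t6']:
    pass
c=load('side0'); 
c=load('side0'); W=world(c); z=W[...,2]; b=np.zeros(z.shape,bool); b[165:220,280:340]=1
c=load('s12'); W=world(c); z=W[...,2]
m=b&(z>.034)&(z<.055); 
n,l,st,ce=cv2.connectedComponentsWithStats(m.astype(np.uint8))
for i in range(1,n):
    if st[i,4]>60: print('side spare',st[i,4],cv2.minAreaRect((W[l==i][:,:2]*1000).astype(np.float32)))
E
```

```text
w14 ctr [509.5 369. ] ang top/bot -5.78 -5.55 short -5.189999999999998 len 149.3 75.7 edges [np.float64(149.3), np.float64(75.4), np.float64(149.3), np.float64(76.0)]
w5 ctr [650.4 -89.8] ang top/bot -4.95 -4.83 short -5.010000000000005 len 149.6 76.1 edges [np.float64(148.6), np.float64(75.9), np.float64(150.5), np.float64(76.2)]
side spare 522 ((648.1356811523438, -88.68342590332031), (80.78681182861328, 153.7078094482422), 85.3584976196289)
```

```bash
python3 - <<'E'
from h import *
c=cap('top','t15'); W=world(c); z=W[...,2]; b=np.zeros(z.shape,bool); b[112:172,262:306]=1
print(rect(c,b&(z>.034)&(z<.055),.044))
W0=world(load('side0'));
s0=cv2.imread('pics/top0.png');s1=cv2.imread('pics/t15.png')
for a in (s0,s1): pass
cv2.imwrite('pics/cmp.png',np.hstack([cv2.resize(a[110:175,255:315],None,fx=6,fy=6,interpolation=cv2.INTER_CUBIC) for a in (s0,s1)]))
E
```

```text
[([272, 120, 27, 47, 417], 650.0, -91.9, 155.2, 80.1, -4.8)]
```

View pics/cmp.png

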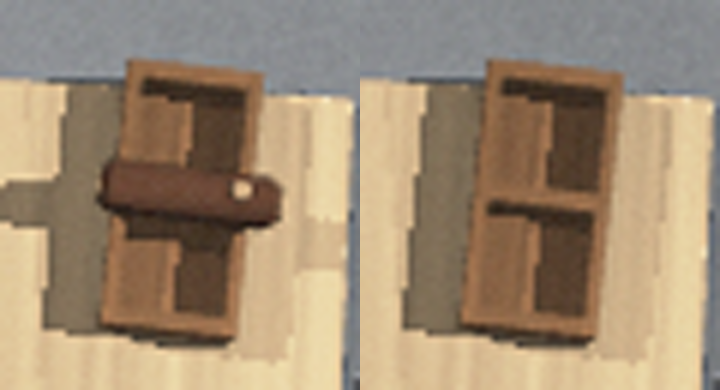

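Call:
play_rows:
  commands:
    - {"x": 15,"y": 1.5,"z": -2,"yaw": 0.003}
    - {"x": 25,"y": 0,"z": 0,"yaw": 0}
    - {"x": 25,"y": 0,"z": 0,"yaw": 0}
    - {"x": 25,"y": 0,"z": 0,"yaw": 0}
    - {"x": 15,"y": 0,"z": 0,"yaw": 0}
    - {"x": 10,"y": 0,"z": 0,"yaw": 0}
    - {"x": 2,"y": 0,"z": 0,"yaw": 0}
    - {"x": 0,"y": 0,"z": 0,"yaw": 0}

```text
clock: 27.35
eef_pos: [0.5089, 0.3682, 0.009]
tcp_rot: [[0.001, 0.995, -0.095], [0.0, -0.095, -0.995], [-1.0, 0.001, -0.0]]
contact_force: [0.8, -0.3, -0.3]
gripper_width: 0.0386
```

Call:
play_rows:
  commands:
    - {"x": 0,"y": 0,"z": 0,"yaw": 0}
    - {"x": 0,"y": 0,"z": 0,"yaw": 0}
    - {"x": 0,"y": 0,"z": 0,"yaw": 0}
    - {"x": 0,"y": 0,"z": 0,"yaw": 0}
    - {"x": 0,"y": 0,"z": 0,"yaw": 0}
    - {"x": 0,"y": 0,"z": 0,"yaw": 0}
  claw: 0
  newtons: 40

```text
clock: 27.95
eef_pos: [0.5086, 0.3682, 0.0091]
tcp_rot: [[0.0, 0.995, -0.095], [0.0, -0.095, -0.995], [-1.0, 0.0, -0.0]]
contact_force: [-0.9, 0.1, 5.2]
gripper_width: 0.0094
```

```bash
python3 -c "
from h import *
c=cap('wrist','w16'); to(509.5,367.5,100,-4.9)"
```

```text
at [508.6 368.2   9. ] th -5.47 yaw -0.01 then x -91.0 y 1.0 z 0.6 F [-0.8  0.3  4.5] w 9.5 t 28.0
```

View pics/w16.png

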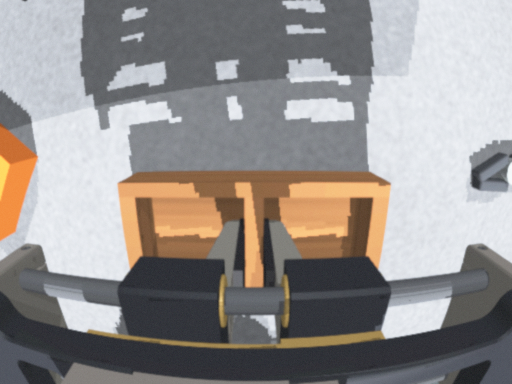

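Call:
play_rows:
  commands:
    - {"x": -10,"y": 0,"z": 0,"yaw": 0}
    - {"x": -20,"y": 0,"z": 0,"yaw": 0}
    - {"x": -25,"y": 0,"z": 0,"yaw": 0}
    - {"x": -30,"y": 0,"z": 0,"yaw": -0.01}
    - {"x": -30,"y": 0,"z": 0,"yaw": 0}
    - {"x": -20,"y": 0,"z": 0,"yaw": 0}
    - {"x": -10,"y": 0,"z": 0,"yaw": 0}
    - {"x": 0,"y": 0,"z": 0,"yaw": 0}

```text
clock: 28.8
eef_pos: [0.509, 0.3683, 0.1549]
tcp_rot: [[0.002, 0.996, -0.085], [0.001, -0.085, -0.996], [-1.0, 0.002, -0.001]]
contact_force: [0.3, 0.1, -2.0]
gripper_width: 0.0094
```

```bash
python3 -c "
from h import *
c=cap('wrist','w17'); to(649.4,-90.3,70,-4.95)"
```

```text
at [508.2 367.9 153.2] th -4.9 yaw 0.0008 then x 83.2 y 180.2 z 444.3 F [-0.1  0.  -2.6] w 9.5 t 28.85
```

View pics/w17.png

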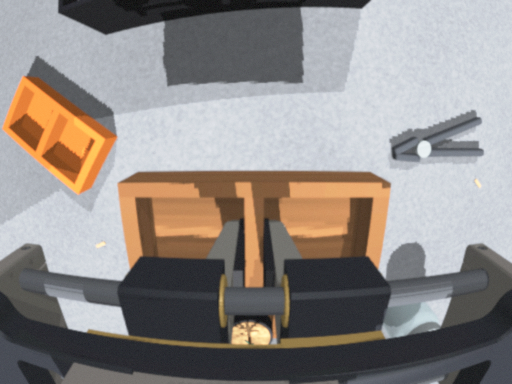

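Call:
play_rows:
  commands:
    - {"x": 0,"y": 6,"z": 15,"yaw": 0}
    - {"x": 0,"y": 10,"z": 25,"yaw": 0}
    - {"x": 0,"y": 14,"z": 34,"yaw": 0}
    - {"x": 0,"y": 14,"z": 34,"yaw": 0}
    - {"x": 0,"y": 14,"z": 34,"yaw": 0}
    - {"x": 0,"y": 14,"z": 34,"yaw": 0}
    - {"x": 0,"y": 14,"z": 34,"yaw": 0}
    - {"x": 0,"y": 14,"z": 34,"yaw": 0}
    - {"x": 0,"y": 14,"z": 34,"yaw": 0}
    - {"x": 0,"y": 14,"z": 34,"yaw": 0}
    - {"x": 0,"y": 14,"z": 34,"yaw": 0}
    - {"x": 0,"y": 14,"z": 34,"yaw": 0}
    - {"x": 0,"y": 12,"z": 30,"yaw": 0}
    - {"x": 0,"y": 8,"z": 20,"yaw": 0}
    - {"x": 0,"y": 4,"z": 14,"yaw": 0}
    - {"x": 20,"y": 0,"z": 0,"yaw": 0}
    - {"x": 30,"y": 0,"z": 0,"yaw": 0}
    - {"x": 20,"y": 0,"z": 0,"yaw": 0}
    - {"x": 0,"y": 0,"z": 0,"yaw": 0}
    - {"x": 0,"y": 0,"z": 0,"yaw": 0}

```text
clock: 30.85
eef_pos: [0.6495, -0.0892, 0.0835]
tcp_rot: [[-0.001, 0.996, -0.085], [0.0, -0.085, -0.996], [-1.0, -0.001, -0.0]]
contact_force: [-0.4, -0.3, -1.9]
gripper_width: 0.0097
```

```bash
python3 -c "
from h import *
c=cap('wrist','w18'); cap('side','s18');to(649.4,-90.3,54,-4.95)
im=cv2.imread('pics/s18.png'); cv2.imwrite('pics/s18z.png',cv2.resize(im[130:250,250:380],None,fx=5,fy=5,interpolation=cv2.INTER_CUBIC))"
```

```text
at [650.9 -89.8  85.4] th -4.87 yaw 0.0013 then x 31.4 y -1.5 z 0.6 F [ 1.2 -0.5 -2.4] w 9.7 t 30.95
```

View pics/s18z.png

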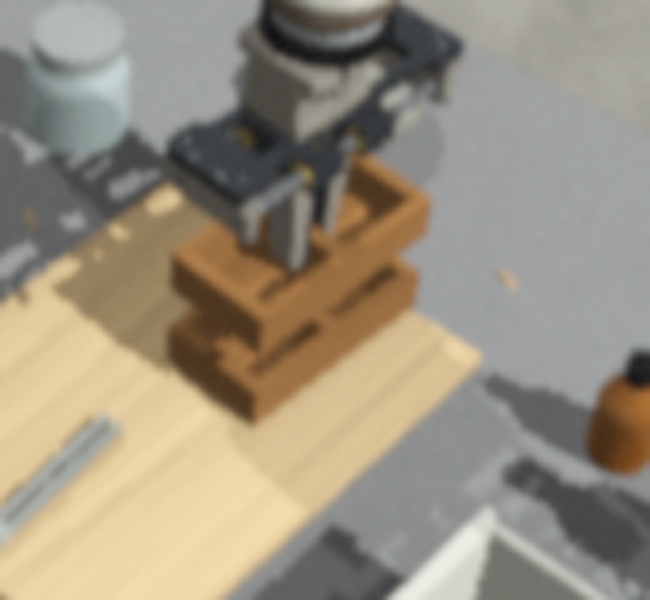

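View pics/w18.png

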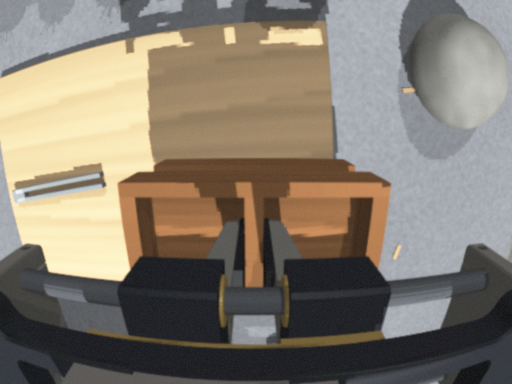

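Call:
play_rows:
  commands:
    - {"x": 12,"y": 0,"z": 0,"yaw": 0}
    - {"x": 10,"y": 0,"z": 0,"yaw": 0}
    - {"x": 3,"y": 0,"z": 0,"yaw": 0}
    - {"x": 0,"y": 0,"z": 0,"yaw": 0}
    - {"x": 0,"y": 0,"z": 0,"yaw": 0}
    - {"x": 0,"y": 0,"z": 0,"yaw": 0}

```text
clock: 31.55
eef_pos: [0.6501, -0.0898, 0.059]
tcp_rot: [[0.001, 0.996, -0.085], [-0.0, -0.085, -0.996], [-1.0, 0.001, 0.0]]
contact_force: [-0.2, 0.4, -2.1]
gripper_width: 0.0094
```

```bash
python3 -c "
from h import *
to(649.4,-90.3,54,-4.95)
c=cap('wrist','w19'); cap('side','s19');to(649.4,-90.3,54,-4.95)
im=cv2.imread('pics/s19.png'); cv2.imwrite('pics/s19z.png',cv2.resize(im[150:230,270:350],None,fx=7.5,fy=7.5,interpolation=cv2.INTER_CUBIC))
im=cv2.imread('pics/w19.png'); cv2.imwrite('pics/w19z.png',cv2.resize(im[140:280,100:400],None,fx=2.6,fy=4,interpolation=cv2.INTER_CUBIC))"
```

```text
at [650.1 -89.8  59. ] th -4.9 yaw 0.0009 then x 5.0 y -0.7 z 0.5 F [-0.2  0.4 -2.1] w 9.4 t 31.55
at [650.1 -89.8  59. ] th -4.9 yaw 0.0009 then x 5.0 y -0.7 z 0.5 F [-1.4  0.  -2.8] w 9.7 t 31.65
```

View pics/s19z.png

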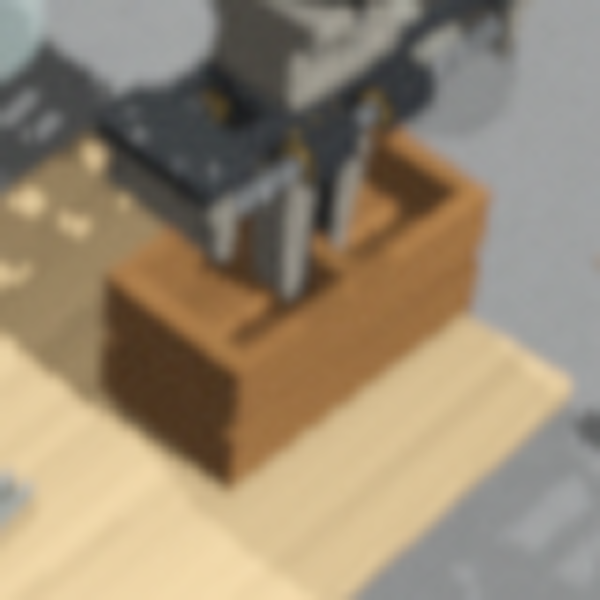

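View pics/w19z.png

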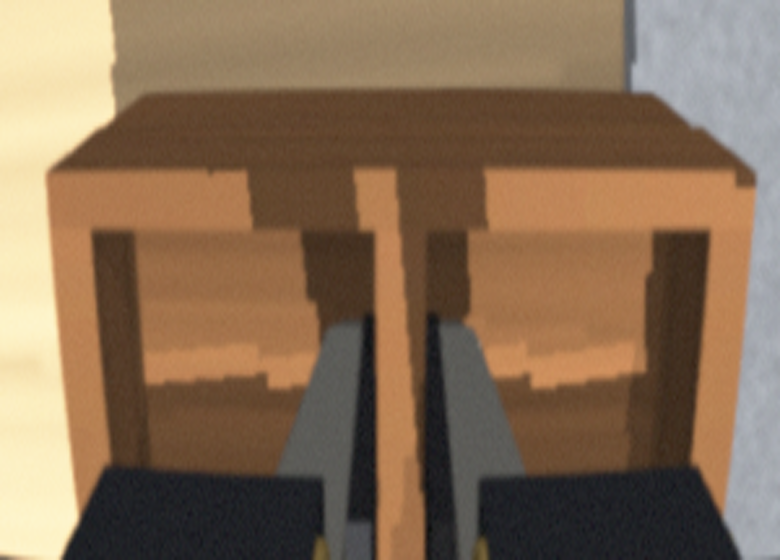

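```bash
python3 - <<'E'
from h import *
im=cv2.imread('pics/w19.png')
L=im[155:190,112:162];R=im[155:190,345:395]
f=lambda a:cv2.resize(a,None,fx=8,fy=8,interpolation=cv2.INTER_NEAREST)
a=np.hstack([f(L),f(R)]); a=np.clip(a.astype(int)*1.6,0,255).astype(np.uint8)
im=cv2.imread('pics/s19.png')
g=np.clip(cv2.resize(im[175:220,280:340],(800,600-280-0),interpolation=cv2.INTER_NEAREST).astype(int)*1.3,0,255).astype(np.uint8)
cv2.imwrite('pics/n19.png',np.vstack([a,g]))
E
```

```text
(no output)
```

View pics/n19.png

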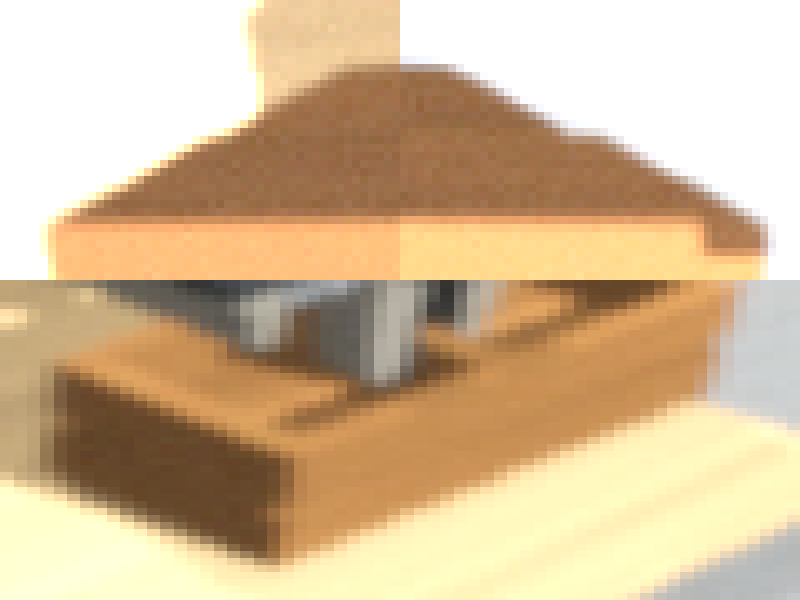

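```bash
cat > wall.py <<'E'
from h import *
import sys
def wall(tag,g):
    c=load(tag); W=world(c)*1000; P=W[150:230,270:350].reshape(-1,3)
    a=np.radians(-4.9); ex=np.array([np.cos(a),np.sin(a)]); ey=np.array([-ex[1],ex[0]])
    q=P[:,:2]-[650,-90]; X=q@ex; Y=q@ey; z=P[:,2]
    for n,lo,hi in [('lower',16,38),('upper',44+g+4,44+g+26)]:
        m=(z>lo)&(z<hi)&(abs(X)<65)&(Y<-28)&(Y>-50); 
        k=np.polyfit(X[m],Y[m],1); rr=Y[m]-np.polyval(k,X[m]); mm=abs(rr)<3; k=np.polyfit(X[m][mm],Y[m][mm],1)
        e=(z>lo)&(z<hi)&(abs(Y)<28)&(X<-62)&(X>-88)
        print(tag,n,m.sum(),'long wall Y med',np.median(Y[m]).round(2),'slope deg',np.degrees(k[0]).round(2),'end X med',np.median(X[e]).round(2),e.sum())
wall(sys.argv[1],float(sys.argv[2]))
E
python3 wall.py s19 6
```

```text
s19 lower 120 long wall Y med -36.31 slope deg 0.53 end X med -76.28 61
s19 upper 124 long wall Y med -35.56 slope deg -0.08 end X med -75.45 67
```

By side depth the tray walls agree to within 1 mm. I'll make a small correction and lower it.

Call:
play_rows:
  commands:
    - {"x": 2,"y": -0.7,"z": 0.6,"yaw": 0}
    - {"x": 2,"y": 0,"z": 0,"yaw": 0}
    - {"x": 1,"y": 0,"z": 0,"yaw": 0}
    - {"x": 0.5,"y": 0,"z": 0,"yaw": 0}
    - {"x": 0,"y": 0,"z": 0,"yaw": 0}
    - {"x": 0,"y": 0,"z": 0,"yaw": 0}

```text
clock: 32.25
eef_pos: [0.649, -0.0903, 0.0531]
tcp_rot: [[-0.0, 0.996, -0.085], [-0.0, -0.085, -0.996], [-1.0, -0.0, 0.0]]
contact_force: [-1.5, 0.1, -1.9]
gripper_width: 0.0096
```

Call:
play_rows:
  commands:
    - {"x": 0.7,"y": 0,"z": 0,"yaw": 0}
    - {"x": 0,"y": 0,"z": 0,"yaw": 0}
    - {"x": 0,"y": 0,"z": 0,"yaw": 0}

```text
clock: 32.55
eef_pos: [0.649, -0.0903, 0.053]
tcp_rot: [[-0.0, 0.996, -0.085], [-0.0, -0.085, -0.996], [-1.0, -0.0, 0.0]]
contact_force: [-5.2, 0.8, 5.5]
gripper_width: 0.0097
```

In contact, with 5.5 N upward. Releasing.

Call:
play_rows:
  commands:
    - {"x": 0,"y": 0,"z": 0,"yaw": 0}
    - {"x": 0,"y": 0,"z": 0,"yaw": 0}
    - {"x": 0,"y": 0,"z": 0,"yaw": 0}
    - {"x": 0,"y": 0,"z": 0,"yaw": 0}
  claw: 0.35

```text
clock: 32.95
eef_pos: [0.6492, -0.0903, 0.0522]
tcp_rot: [[0.0, 0.996, -0.085], [-0.0, -0.085, -0.996], [-1.0, 0.0, 0.0]]
contact_force: [-1.2, 0.5, -0.4]
gripper_width: 0.0321
```

```bash
python3 -c "
from h import *
cap('side','s20'); to(649,-90.3,53,-4.9)"; python3 wall.py s20 0
```

```text
at [649.2 -90.3  52.2] th -4.9 yaw 0.0 then x -0.8 y -0.2 z 0.0 F [ 1.3 -0.  -0.5] w 32.2 t 33.0
s20 lower 117 long wall Y med -36.26 slope deg 0.18 end X med -76.15 67
s20 upper 130 long wall Y med -36.13 slope deg 0.18 end X med -76.09 66
```

Aligned to about 0.2 mm. I'll retreat upward and check from above.

Call:
play_rows:
  commands:
    - {"x": -10,"y": 0,"z": 0,"yaw": 0}
    - {"x": -20,"y": 0,"z": 0,"yaw": 0}
    - {"x": -40,"y": 0,"z": 0,"yaw": 0}
    - {"x": -40,"y": 0,"z": 0,"yaw": 0}
    - {"x": -40,"y": 0,"z": 0,"yaw": 0}
    - {"x": 0,"y": -40,"z": -40,"yaw": 0}
    - {"x": 0,"y": -40,"z": -40,"yaw": 0}
    - {"x": 0,"y": -35,"z": -45,"yaw": 0}
    - {"x": 0,"y": -35,"z": -45,"yaw": 0}
    - {"x": 0,"y": -35,"z": -45,"yaw": 0}
    - {"x": 0,"y": 0,"z": -45,"yaw": 0}
    - {"x": 0,"y": 0,"z": -45,"yaw": 0}
    - {"x": 0,"y": 0,"z": -45,"yaw": 0}
    - {"x": 0,"y": 0,"z": -45,"yaw": 0}
    - {"x": 0,"y": 0,"z": -40,"yaw": 0}
    - {"x": 0,"y": 0,"z": 0,"yaw": 0}
    - {"x": 0,"y": 0,"z": 0,"yaw": 0}
    - {"x": 0,"y": 0,"z": 0,"yaw": 0}

```text
clock: 34.8
eef_pos: [0.5219, 0.3304, 0.2027]
tcp_rot: [[0.0, 0.996, -0.086], [-0.0, -0.086, -0.996], [-1.0, 0.0, 0.0]]
contact_force: [0.6, -0.2, 0.6]
gripper_width: 0.032
```

```bash
python3 - <<'E'
from h import *
c=cap('top','t21'); cap('side','s21'); W=world(c); z=W[...,2]; b=np.zeros(z.shape,bool); b[105:172,262:310]=1
print('upper rim',rect(c,b&(z>.066)&(z<.085),.076))
print(r.get_state()['eef_pos'])
im=cv2.imread('pics/t21.png')
cv2.imwrite('pics/t21a.png',cv2.resize(im[60:270,120:420],None,fx=2.6,fy=2.6,interpolation=cv2.INTER_CUBIC))
E
python3 wall.py s21 0
```

```text
upper rim [([272, 117, 28, 48, 447], 649.9, -91.6, 154.9, 80.0, -4.9)]
[0.52204914 0.33007006 0.20267887]
s21 lower 118 long wall Y med -36.27 slope deg -0.09 end X med -76.1 67
s21 upper 121 long wall Y med -35.94 slope deg 0.26 end X med -76.22 68
```

View pics/t21a.png

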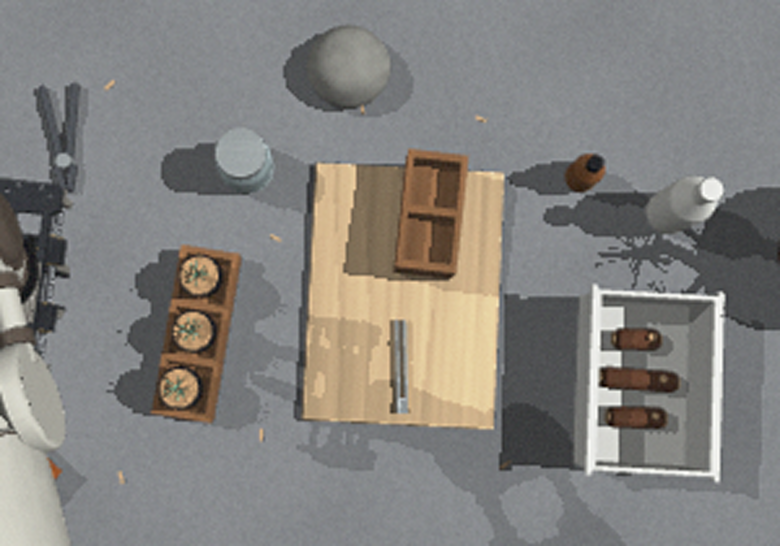

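View pics/s21.png

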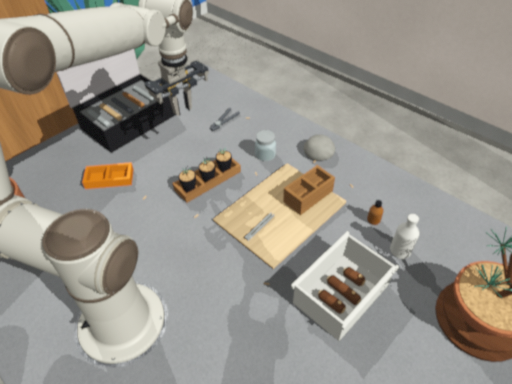

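Both views show three offcuts in the tub, three upright pots in the long tray, the trays stacked squarely, and the bystanders in place. The gripper is clear, so I'm handing in.

```bash
python3 -c "
from station import r
print(r.close_job())"
```

```text
the job is handed in; nothing more can be done
None
```

I cleared the bench in the order asked and handed the job in at about 35 s on the robot's clock, with the arm clear of everything. The hand-in gives no verdict.

- **Offcuts:** all three lie flat side by side in the white tub.
- **Pot:** it stands upright in the free cell of the long tray, next to the two pots that were already there.
- **Trays:** the short tray sits on the spare tray. By side-camera depth their walls line up to about 0.3 mm and 0.4°. From above, the stacked rim's centre came out within 0.3 mm of where the spare tray was measured before.
- **Bystanders:** the tools, bottles, jar and orange look-alike looked unmoved in the last pictures, judged by eye only. The look-alike was mostly hidden in the top view but visible in the side view.

**Failed or disagreeing:**
- My first two move calls were refused because rows lacked some fields. Nothing moved.
- The wrist camera gave sideways positions for things near the middle of its view about 2 to 6 mm larger than the top camera. I used differences taken with one camera for the stacking and a final side-depth check, which needed a correction of under 1 mm.
- The highest force in any reading was about 8 N, when the tray touched down.

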